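# Cap the chamber port, find the loose bolt and hold its keeper cap open

### The job

First close the open port in the middle of the round vacuum chamber with its blanking cover, seated all round and level, and let go of it, so that nothing can fall in. Then tap the three hex bolts lightly from above to find the one that gives way, lift the hinged yellow cap of that bolt well past half-way to upright, and finish while still holding it open for a colleague's wrench. Lift no other cap, and leave the other things on the table where they are.

Things in the scene. Friction and masses are not known exactly. Their poses are not given: they have to be found in the camera images.
- cover_knob (a point): Centre of the upright round black knob (26 mm across, 28 mm high) of the loose blanking cover: aluminium disc 80 mm across, 8 mm thick, below it a chamfered locating spigot 57 mm across, 6 mm deep. This point is 40 mm above the spigot's foot, 26 mm above the disc's top, 14 mm below the knob's top; z is the cover's axis. It starts upright on the table; 120 to 220 g
- cover_seat (a point): Centre of the underside of the cover's disc, 6 mm above the foot of the spigot and 34 mm below cover_knob; z along the cover's axis. This face comes to lie on the port's rim
- port_rim (a point): Centre of the rim of the open port, an upright steel tube (68 mm outside, 61 mm bore) in the middle of the round chamber, in the plane of the rim, 94 mm above the table, 40 mm above the flange; z up. The chamber is fixed, with an aluminium flange 230 mm across, its top 54 mm above the table. When the cover is seated, cover_seat lies here
- bolt_a (a joint): How far hex bolt a has been pushed down, m; 0 at the start. A firm bolt gives less than 1.5 mm under a tap; the loose one slides down about 4 mm under 1 to 2 N and stays down
- bolt_a_top (a point): Centre of the flat top of the dark steel head of bolt a (18 mm across flats); moves with the bolt. It stands up through the window of its yellow cap, 8.5 mm above the cap's plate, 34 mm above the flange, 68 mm from the port's axis. The three bolts stand 120 degrees apart and look alike; which is loose changes
- cap_a (a joint): Angle of the hinged yellow keeper cap round bolt a, rad: 0 shut, grows as its outer end is lifted, stop at 1.5. A light spring and its weight shut it when let go (about 1 N at the tab). Hinge line: level, 48 mm from the port's axis, 24 mm above the flange, at right angles to the line port to bolt. Plate 40 mm wide, 3 mm thick
- cap_a_tab (a point): Grip point on the lifting tab of cap a: a flat yellow tongue 12 mm wide, 6 mm thick, straight out from the cap's outer end, away from the port; it reaches from 22 mm on the port's side of this point to 13 mm beyond it. When shut: level, 62 mm outward from the hinge line, 1 mm above it, 25 mm above the flange; sides free for fingers
- bolt_b (a joint): How far hex bolt b has been pushed down, m; 0 at the start. A firm bolt gives less than 1.5 mm under a tap; the loose one slides down about 4 mm under 1 to 2 N and stays down
- bolt_b_top (a point): Centre of the flat top of the dark steel head of bolt b (18 mm across flats); moves with the bolt. It stands up through the window of its yellow cap, 8.5 mm above the cap's plate, 34 mm above the flange, 68 mm from the port's axis. The three bolts stand 120 degrees apart and look alike; which is loose changes
- cap_b (a joint): Angle of the hinged yellow keeper cap round bolt b, rad: 0 shut, grows as its outer end is lifted, stop at 1.5. A light spring and its weight shut it when let go (about 1 N at the tab). Hinge line: level, 48 mm from the port's axis, 24 mm above the flange, at right angles to the line port to bolt. Plate 40 mm wide, 3 mm thick
- cap_b_tab (a point): Grip point on the lifting tab of cap b: a flat yellow tongue 12 mm wide, 6 mm thick, straight out from the cap's outer end, away from the port; it reaches from 22 mm on the port's side of this point to 13 mm beyond it. When shut: level, 62 mm outward from the hinge line, 1 mm above it, 25 mm above the flange; sides free for fingers
- bolt_c (a joint): How far hex bolt c has been pushed down, m; 0 at the start. A firm bolt gives less than 1.5 mm under a tap; the loose one slides down about 4 mm under 1 to 2 N and stays down
- bolt_c_top (a point): Centre of the flat top of the dark steel head of bolt c (18 mm across flats); moves with the bolt. It stands up through the window of its yellow cap, 8.5 mm above the cap's plate, 34 mm above the flange, 68 mm from the port's axis. The three bolts stand 120 degrees apart and look alike; which is loose changes
- cap_c (a joint): Angle of the hinged yellow keeper cap round bolt c, rad: 0 shut, grows as its outer end is lifted, stop at 1.5. A light spring and its weight shut it when let go (about 1 N at the tab). Hinge line: level, 48 mm from the port's axis, 24 mm above the flange, at right angles to the line port to bolt. Plate 40 mm wide, 3 mm thick
- cap_c_tab (a point): Grip point on the lifting tab of cap c: a flat yellow tongue 12 mm wide, 6 mm thick, straight out from the cap's outer end, away from the port; it reaches from 22 mm on the port's side of this point to 13 mm beyond it. When shut: level, 62 mm outward from the hinge line, 1 mm above it, 25 mm above the flange; sides free for fingers
- seal_ring: loose steel sealing ring, 80 mm across, 8 mm high, flat on the table; bystander, to be left alone; origin at the centre of its underside
- wrench: steel wrench 190 mm long lying on the table, origin under its middle; bystander, to be left alone; origin at the centre of its underside
- screwdriver: green-handled screwdriver 170 mm long, lying; bystander, to be left alone; origin at the centre of its underside
- solvent: white bottle with red cap, 56 mm across, 115 mm high; bystander, to be left alone; origin at the centre of its underside
- lens: black camera lens standing on end, 68 mm across, 68 mm high; bystander, to be left alone; origin at the centre of its underside
- grease: white jar with blue cap, 52 mm across, 45 mm high; bystander, to be left alone; origin at the centre of its underside
- post: dark optical post on a foot plate 50 by 75 mm, 95 mm high; bystander, to be left alone; origin at the centre of its underside
Not all that is in view belongs to the job. Leave any brown or turquoise look-alike of the part that bears cover_knob alone.

How it is judged (in metres and radians):
On the way, in this order (a step that is already met when the one before it is completed fails the run):
1. the cover sits seated and level on the port's rim, let go (horizontal distance between cover_seat and port_rim below 0.004 m and z of cover_seat in the frame of port_rim between -0.003 and 0.002 m and angle between cover_seat's own z axis and vertical below 0.035 rad and contact force between each of the arm, the fingers and cover below 0.05 N and linear speed of cover below 0.02 m/s), for 0.2 s.
2. the loose bolt has been found: it has given way under a tap (value of joint any of bolt_a, bolt_b, bolt_c above 0.0025 m), for 0.1 s.
3. the cap of the loose bolt is lifted open (((value of joint bolt_a above 0.0025 m and value of joint cap_a above 0.8 rad) or (value of joint bolt_b above 0.0025 m and value of joint cap_b above 0.8 rad) or (value of joint bolt_c above 0.0025 m and value of joint cap_c above 0.8 rad))), for 0.2 s.
At the end, for the whole second after the job is handed in: The cover is seated on the port (within 4 mm of centred, its face within 2 mm of the rim, level within 2 degrees) and untouched; the cap of the bolt that gave way (pushed down more than 2.5 mm) is held still by the fingers at more than 0.8 rad (46 degrees); the two other caps are shut (all of step 1 and ((value of joint bolt_a above 0.0025 m and value of joint cap_a above 0.8 rad and velocity of joint cap_a between -0.15 and 0.15 rad/s and contact force between the fingers and cap_a above 0.15 N and value of joint each of cap_b, cap_c below 0.1 rad) or (value of joint bolt_b above 0.0025 m and value of joint cap_b above 0.8 rad and velocity of joint cap_b between -0.15 and 0.15 rad/s and contact force between the fingers and cap_b above 0.15 N and value of joint each of cap_a, cap_c below 0.1 rad) or (value of joint bolt_c above 0.0025 m and value of joint cap_c above 0.8 rad and velocity of joint cap_c between -0.15 and 0.15 rad/s and contact force between the fingers and cap_c above 0.15 N and value of joint each of cap_a, cap_b below 0.1 rad))); the arm keeps its last pose, push and grip.
It fails at once if a cap lifted though its bolt has not been found loose ((value of joint cap_a above 0.25 rad and value of joint bolt_a below 0.002 m) or (value of joint cap_b above 0.25 rad and value of joint bolt_b below 0.002 m) or (value of joint cap_c above 0.25 rad and value of joint bolt_c below 0.002 m)).
It fails at once if a bolt hit hard (over 60 N) instead of tapped lightly (contact force between the fingers and bolt_a above 60 N or contact force between the fingers and bolt_b above 60 N or contact force between the fingers and bolt_c above 60 N).
It fails at once if one of the other things on the table moved more than 4 cm from its place (distance of any of seal_ring, wrench, screwdriver, solvent, lens, grease, post from where it was at the start of the episode above 0.04 m).
It also fails if it takes over 72 s, if anything falls off the work surface, if the arm or the gripper's body presses on something with over 40 N, if the wrist force passes 120 N, or if a joint passes its speed limit or range.

### The arm

A 6-joint arm with a two-finger parallel gripper is mounted at the origin on the work surface. World frame = base frame: x ahead of the robot, y to its left, z up, the work surface at z = 0. Lengths are in mm, angles in rad, forces in N, time in s.
With the tool pointing down it reaches from about 350 to 975 mm from the base axis. Payload 7.1 kg.
Tool frame: the origin (TCP) lies on the centre line of the jaws, within the pads' length; the fingertips stand 8 mm ahead of it and the grasp point (between the pads) lies 11 mm behind it; z points along the fingers, x is the direction in which the jaws open and shut, and the axes are right-handed (so a half turn about z gives the same grasp; the last joint's range is limited). The gripper opens to 88 mm and grips with 3 to 60 N. Pads are 20 mm wide; open, the fingers measure 115 mm over their backs; the gripper's body (75 mm by 178 mm) begins 61 mm behind the grasp point.
Start: joints at [1.157, 0.423, 1.63, -0, 1.089, -0.019], TCP at [240.357, 576.917, 192.475] pointing down, gripper open.
Joint ranges: [-3, 3], [-0.9, 2.11], [0.09, 2.58], [-1.31, 4.45], [0.11, 2.69], [-2.54, 2.54]. Speed limits (rad/s): [2.39, 2.39, 3.01, 3.14, 3.14, 3.14].

### API

Orientations are given as a rotation vector (axis times angle).
In Python, from workcell import ctrl gives the robot as it stands.
- The arm moves only by the shell command python3 -m handwheel 'ROWS'. ROWS is JSON, a list of rows, each a list of 3 entries, a list of its own where there are three numbers: the turn, a rotation vector about the tool's x, y, z in rad, then the shift along the tool's x, y, z in mm, then the opening, from 0 (shut) to 1 (fully open). In form: [[[ax, ay, az], [tx, ty, tz], jaw], ...]. A call has exactly 10 rows; each row shifts and turns the pose as measured when the row begins, along the tool's axes as they then stand; what a row does not reach is not made up. A row lasts 1/12 s, in which the tool goes at most 41.7 mm and 7.16 degrees, less where a joint would pass 70% of its speed; a pose out of reach is approached as far as the arm can. A call with a gripper value outside its range is refused whole. The fingers move at their own pace and stop on an object; the grip force is fixed at half the most. Time passes only in rows, so rows that do not move let the fingers close, or fill a call up. It gives the time, the measured TCP pose, the force and the opening at its end, in the units of the state.
- ctrl.get_obs(): the state, without advancing time (a new reading comes with each control period).
- ctrl.get_image(name): name is "side" or "top"; returns a dict with "pixels" (400x640x3 uint8, red, green, blue), "camera_matrix" (3x3 intrinsics, pixels), "rvec" (rotation vector, rad) and "tvec" (3), from world to camera coordinates, as OpenCV has them. Camera axes: x right, y down, z forward; pixel columns grow to the right and rows downward; lengths in mm; the calibration is good to about 2 mm. A picture is of the moment at which its call begins. There is no depth.
- ctrl.close_job(): hands the job in, once; it reports no verdict.
Trained networks look in a picture, given as the dict that the camera call returned (one of the last four; its "shot" number tells which), for a name from the list of things; names that differ only in an ending like _2 or _b are one class to them, and where a whole thing is asked for, a point or a joint stands for the part that bears it (a point fixed in the world has none). Each returns a list of dicts, best first, with "score" (0 to 1); they miss things now and then, are a little off and sometimes report something else, mostly with a low value. They report only what shows in the picture. A call takes as long as a camera call. They do not tell look-alikes from the thing itself.
- ctrl.look_for(picture, query): "position" ([x, y, z] in mm, in the coordinates of the camera as it stood for that picture, good to about 4 mm: the middle of the surface that is visible of it).
- ctrl.spot_point(picture, query): "position" ([x, y, z] in mm, in the coordinates of the camera as it stood for that picture, good to about 4 mm: a listed point, or the origin of a listed thing).
The state is a dict: "t": time; "qpos": joint angles; "qvel": joint speeds; "joint_torque": joint torques, N m; "ee_pos": TCP position; "orientation": TCP orientation; "ft_force": force on the tool from outside, world axes, zero at the start; "moment": the same for the moment, N m; "width": finger opening in mm.
Only numpy, scipy, OpenCV 4.12 (cv2) and the standard library are available. Lean on these libraries where they do the work, as an engineer would, in place of code of your own. Each camera call takes 0.05 s, during which the arm holds its last target.

## Working session

There is one attempt and no reset: what is moved stays moved. The work goes in short steps, Python scripts to look and compute and a shell command to move; the robot and the scene stay as the last step left them, time stands still between calls to the robot, and variables do not carry over. Pictures are saved under pics/ and viewed, and the job is handed in when it is done.

```bash
mkdir -p pics; ls; cat > h.py <<'E'
import numpy as np, cv2, json
from workcell import ctrl
def shot(n,fn=None):
    p=ctrl.get_image(n)
    if fn: cv2.imwrite('pics/'+fn,p['pixels'][:,:,::-1])
    return p
def c2w(p,x):
    R=cv2.Rodrigues(np.array(p['rvec'],float))[0]; return R.T@(np.array(x,float)-np.array(p['tvec'],float).ravel())
def px(p,w):
    q,_=cv2.projectPoints(np.array(w,float).reshape(-1,1,3),np.array(p['rvec'],float),np.array(p['tvec'],float),np.array(p['camera_matrix'],float),None); return q.reshape(-1,2)
def ray(p,uv,z):
    K=np.array(p['camera_matrix']);R=cv2.Rodrigues(np.array(p['rvec'],float))[0]
    c=-R.T@np.array(p['tvec'],float).ravel(); d=R.T@np.linalg.inv(K)@np.array([uv[0],uv[1],1.])
    return c+d*(z-c[2])/d[2]
E
python3 - <<'E'
from h import *
np.set_printoptions(precision=1,suppress=True)
o=ctrl.get_obs();print(o)
for n in('top','side'):
    p=shot(n,n+'0.png')
    print(n,p['camera_matrix'],c2w(p,[0,0,0]))
    for q in('cover_knob','port_rim','bolt_a_top','cap_a_tab','seal_ring','solvent','lens','grease','post','wrench','screwdriver'):
        for d in ctrl.spot_point(p,q)[:5]:
            w=c2w(p,d['position']);print(q,round(d['score'],2),w,px(p,w)[0])
E
```

```text
pics
{'t': 0.0, 'qpos': array([ 1.2,  0.4,  1.6, -0. ,  1.1, -0. ]), 'qvel': array([ 0., -0.,  0.,  0., -0.,  0.]), 'joint_torque': array([ -0. , -54.5, -27.4,   0.1,   0. ,  -0. ]), 'ee_pos': array([240.1, 576.4, 191.7]), 'orientation': array([ 2.6,  1.7, -0. ]), 'ft_force': array([-1. ,  1. ,  0.1]), 'moment': array([ 0., -0., -0.]), 'width': 87.60062339111926}
top [[518.4   0.  323.1]
 [  0.  518.4 192.6]
 [  0.    0.    1. ]] [ 272.4   16.6 1394.3]
cover_knob 0.93 [450.9 248.7  36.4] [246.3 226.2]
cover_knob 0.91 [316.8 237.9  39.7] [247.5 277.6]
cover_knob 0.88 [304.9 442.9  38.2] [168.7 280.5]
cover_knob 0.84 [406.1 389.2  39.4] [191.9 241.9]
port_rim 0.88 [536.3 -27.5  93.3] [352.  192.4]
cap_a_tab 0.78 [617.2 -96.3  80.1] [378.5 163.5]
seal_ring 0.55 [672.  274.9  -1.3] [243.3 149.5]
solvent 0.9 [575.1 426.9   0.1] [186.6 182.2]
lens 0.9 [ 683.5 -382.1   -2.6] [478.9 149.7]
grease 0.64 [ 386.4 -324.8   -2.1] [461.4 256.6]
post 0.84 [ 745.1 -185.1    0.6] [407.8 127. ]
wrench 0.67 [ 476.1 -415.5   -1.3] [494.3 223.9]
screwdriver 0.55 [768.6 136.   -0.2] [293.9 117.4]
side [[49
[... 411 characters left out ...]
80.8] [295.  210.1]
bolt_a_top 0.64 [ 682.8 -382.8   -1.9] [391.  299.8]
bolt_a_top 0.42 [588.6 -71.3  91.5] [343.8 208.5]
cap_a_tab 0.44 [ 618.7 -104.7   79.6] [354.6 217.3]
seal_ring 0.4 [666.2 276.4  -1.6] [351.4 174.3]
solvent 0.69 [574.9 426.6  -3.6] [324.2 156.3]
solvent 0.64 [552.   44.6  91.5] [328.5 188.8]
lens 0.91 [ 685.1 -381.6   -0.2] [391.7 298.9]
lens 0.46 [563.6  83.3  78.1] [330.7 185.6]
grease 0.73 [ 388.  -325.6   -0.4] [283.9 291.3]
grease 0.71 [586.4 -71.3  90.6] [343.1 208.7]
post 0.91 [ 746.7 -186.1   -0.5] [398.1 251.5]
wrench 0.92 [ 477.5 -417.5   -0.5] [318.3 314. ]
screwdriver 0.54 [770.6 137.1   1.2] [385.2 192.5]
screwdriver 0.47 [668.9 275.3  -5.1] [352.1 175.2]
```

```bash
python3 - <<'E'
import cv2
a=cv2.imread('pics/top0.png');b=cv2.imread('pics/side0.png')
cv2.imwrite('pics/c1.png',cv2.resize(a[200:320,140:290],None,fx=5,fy=5,interpolation=2)[:600,:750])
cv2.imwrite('pics/c2.png',cv2.resize(b[130:200,230:330],None,fx=8,fy=8,interpolation=2))
cv2.imwrite('pics/c3.png',cv2.resize(a[130:255,275:420],None,fx=4.8,fy=4.8,interpolation=2))
E
```

```text
(no output)
```

View pics/top0.png

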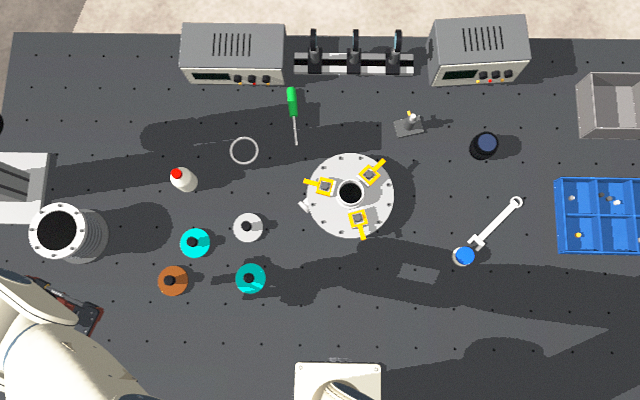

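View pics/side0.png

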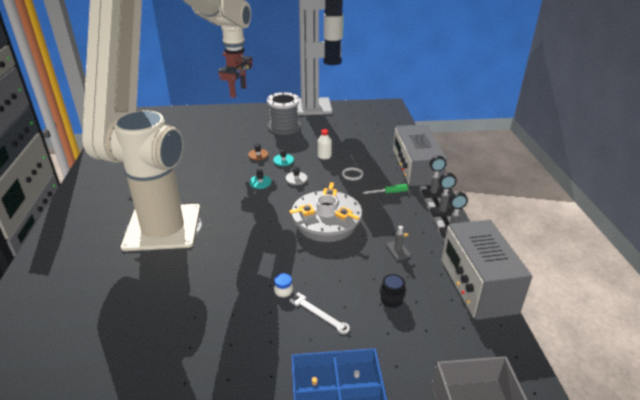

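```bash
ls pics
```

```text
c1.png
c2.png
c3.png
side0.png
top0.png
```

View pics/c1.png

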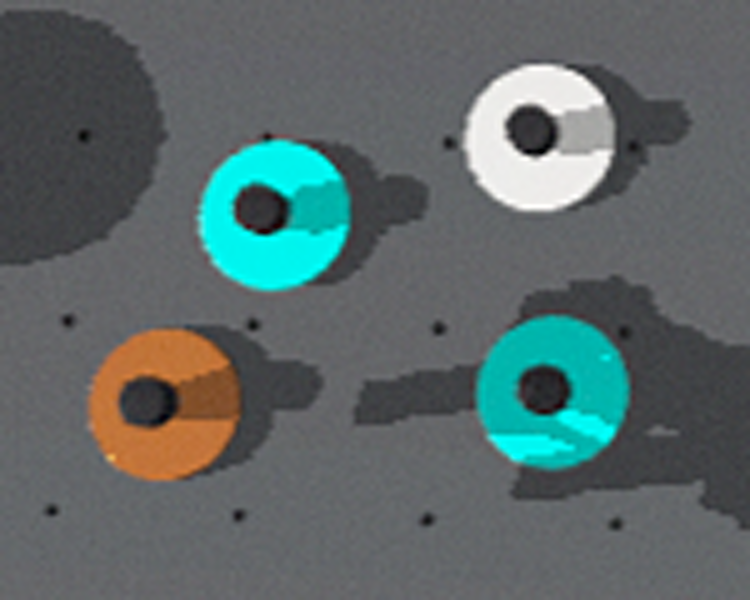

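View pics/c2.png

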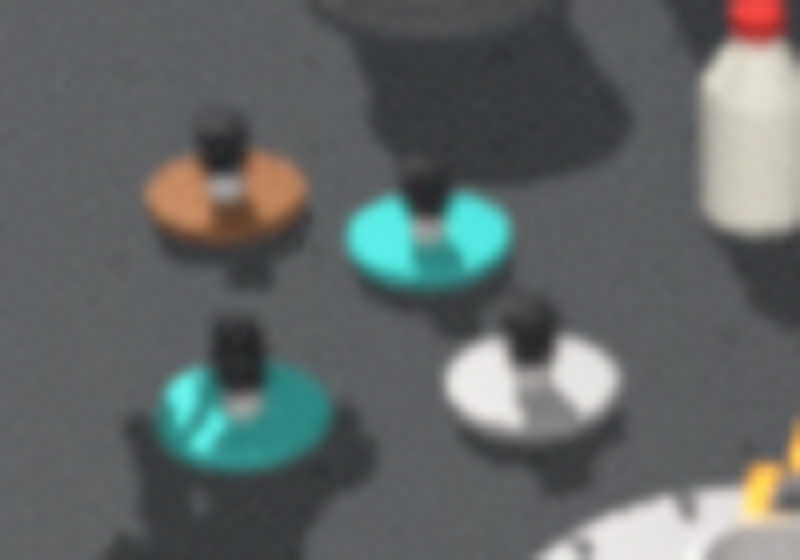

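View pics/c3.png

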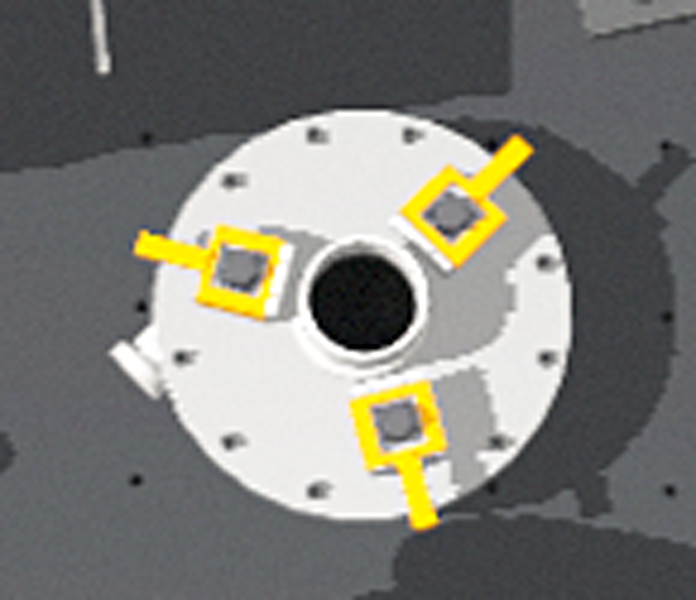

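The candidates are white/aluminium (248,227), turquoise (195,242) and (250,278), and brown (173,280). The bare aluminium disc at (248,227) fits the description, the crop confirms it, and the others are the excluded look-alikes. Next I'll refine its position and find the port and cap azimuths.

```bash
cat >> h.py <<'E'
from scipy.spatial.transform import Rotation as Ro
np.set_printoptions(precision=2,suppress=True)
def tool():
    o=ctrl.get_obs(); R=Ro.from_rotvec(o['orientation']).as_matrix(); return o,np.array(o['ee_pos']),R
def maskfit(p,c,r,fn):
    im=cv2.cvtColor(p['pixels'],cv2.COLOR_RGB2HSV).astype(int); m=fn(im)
    yy,xx=np.mgrid[:m.shape[0],:m.shape[1]]; m&=(np.hypot(xx-c[0],yy-c[1])<r)
    n,l,s,ce=cv2.connectedComponentsWithStats(m.astype(np.uint8)); k=1+np.argmax(s[1:,4])
    cs,_=cv2.findContours((l==k).astype(np.uint8),0,cv2.CHAIN_APPROX_NONE)
    ct=max(cs,key=cv2.contourArea); h=cv2.convexHull(ct); return h.reshape(-1,2).astype(float),s[k]
def wcirc(p,pts,z):
    w=np.array([ray(p,u,z)[:2] for u in pts]); A=np.c_[2*w,np.ones(len(w))]; s=np.linalg.lstsq(A,(w**2).sum(1),rcond=None)[0]
    return s[:2],np.sqrt(s[2]+s[:2]@s[:2]),w
E
python3 - <<'E'
from h import *
o,t,R=tool();print(t,R)
p=shot('top')
h,s=maskfit(p,(248,227),22,lambda i:(i[...,1]<40)&(i[...,2]>140))
print('disc z14',wcirc(p,h,14)[:2])
h,s=maskfit(p,(246.5,226),8,lambda i:(i[...,2]<80)); print(s)
print('knob z54',wcirc(p,h,54)[:2])
h,s=maskfit(p,(350,193),60,lambda i:(i[...,1]<40)&(i[...,2]>130));print(s)
print('flange',wcirc(p,h,54)[:2])
h,s=maskfit(p,(350,193),15,lambda i:(i[...,2]<90));print(s)
print('bore',wcirc(p,h,94)[:2])
# yellow
im=cv2.cvtColor(p['pixels'],cv2.COLOR_RGB2HSV).astype(int)
m=(abs(im[...,0]-25)<8)&(im[...,1]>150)
n,l,st,ce=cv2.connectedComponentsWithStats(m.astype(np.uint8))
for k in range(1,n):
    if st[k,4]>40 and abs(ce[k][0]-350)<60 and abs(ce[k][1]-193)<60:
        ys,xs=np.nonzero(l==k); w=np.array([ray(p,(x,y),79)[:2] for x,y in zip(xs,ys)])
        for c in ([536.3,-27.5],):
            d=w-c; a=np.arctan2(*d.mean(0)[::-1]); far=d[np.argsort(-np.hypot(*d.T))[:6]]
            print(k,st[k,4],w.mean(0),'az',np.degrees(a),'tip az',np.degrees(np.arctan2(*far.mean(0)[::-1])),np.hypot(*far.T).max())
E
```

```text
[240.36 576.9  192.46] [[ 0.38  0.92 -0.  ]
 [ 0.92 -0.38 -0.  ]
 [-0.    0.   -1.  ]]
disc z14 (array([451.52, 249.69]), np.float64(40.24247180189878))
[242 221   9  10  71]
knob z54 (array([450.  , 246.27]), np.float64(12.102571784792529))
[ 297  153   97   86 4607]
flange (array([537.76, -20.06]), np.float64(116.38311997230652))
[340 183  21  20 341]
bore (array([535.67, -22.55]), np.float64(26.467284163597604))
15 209 [596.31 -80.73] az -41.57373919216515 tip az -41.62158287121423 125.05376302790776
16 203 [557.51  56.74] az 75.86622506681657 tip az 75.33653676013586 130.74038119356072
18 213 [459.76 -46.07] az -166.36105022252184 tip az -165.22570928056183 122.43849350397585
```

```bash
cat >> h.py <<'E'
from scipy.ndimage import map_coordinates
def gfit(p,c,r,z,rng=8,step=.5,sgn=None):
    g=cv2.GaussianBlur(cv2.cvtColor(p['pixels'],cv2.COLOR_RGB2GRAY),(0,0),.8).astype(float)
    t=np.linspace(0,2*np.pi,180,endpoint=False);res=[]
    def samp(x,y,rr):
        q=px(p,np.c_[x+rr*np.cos(t),y+rr*np.sin(t),np.full_like(t,z)]); return map_coordinates(g,[q[:,1],q[:,0]],order=1)
    for dx in np.arange(-rng,rng+.1,step):
        for dy in np.arange(-rng,rng+.1,step):
            d=samp(c[0]+dx,c[1]+dy,r-2)-samp(c[0]+dx,c[1]+dy,r+2)
            res.append((np.clip(abs(d) if sgn is None else sgn*d,0,40).mean(),c[0]+dx,c[1]+dy))
    res.sort(reverse=True); b=np.array(res[:8]); return b[0],b[:,1:].mean(0)
E
python3 - <<'E'
from h import *
for n in('top','side'):
    p=shot(n)
    for nm,c,r,z in(('flange',(537,-22),115,54),('rim out',(537,-22),34,94),('bore',(537,-22),30.5,94),('disc',(451.5,249.5),40,14),('knobtop',(451.5,249.5),13,54)):
        print(n,nm,*gfit(p,c,r,z))
    if n=='top':
        c=np.array([537.3,-21.7])
        im=cv2.cvtColor(p['pixels'],cv2.COLOR_RGB2HSV).astype(int)
        m=(abs(im[...,0]-25)<8)&(im[...,1]>150)
        l=cv2.connectedComponentsWithStats(m.astype(np.uint8)); T=[]
        for k in range(1,l[0]):
            ce=l[3][k]
            if l[2][k,4]>100 and abs(ce[0]-350)<60 and abs(ce[1]-193)<60:
                ys,xs=np.nonzero(l[1]==k); w=np.array([ray(p,(x,y),80)[:2] for x,y in zip(xs,ys)]); d=w-c
                f=d[np.hypot(*d.T)>97]; a=np.degrees(np.arctan2(f[:,1],f[:,0]));
                if abs(a).max()>150:a%=360
                tip=c+d[np.argsort(-np.hypot(*d.T))[:3]].mean(0); T.append(tip); print(tip,np.median(a),np.hypot(*d.T).max())
        print(np.mean(T,0))
E
```

```text
top flange [ 37.1 536.5 -24.5] [537.38 -24.5 ]
top rim out [ 29.87 541.   -22.5 ] [539.44 -23.19]
top bore [ 40. 537. -22.] [536.81 -22.12]
top disc [ 40.  454.  250.5] [453.81 249.88]
top knobtop [ 40.  453.  245.5] [452.44 245.81]
[ 629.58 -108.9 ] -44.02932860387594 128.14258733707297
[568.44  98.74] 74.98925254085805 124.75376115524992
[418.78 -57.45] 197.12263753228174 124.5032157636731
[538.93 -22.54]
side flange [ 26.73 538.   -23.  ] [538.12 -22.88]
side rim out [ 15.13 544.5  -21.5 ] [544.56 -21.44]
side bore [ 16.3 537.  -21. ] [537.25 -21.25]
side disc [ 26.31 451.   247.  ] [450.88 247.38]
side knobtop [  7.95 452.   241.5 ] [452.   241.56]
```

```bash
cat >> h.py <<'E'
def need(x,y,z,yaw=None,tilt=None):
    """tool-frame shift and turn to target TCP (tool down, x axis at yaw deg)"""
    o,t,R=tool(); d=R.T@(np.array([x,y,z])-t); print('t',round(o['t'],2),'tcp',t,'w',round(o['width'],1),'F',o['ft_force'],'q6',round(o['qpos'][5],2))
    print(' shift',d.round(1),'yawnow',round(np.degrees(np.arctan2(R[1,0],R[0,0])),1))
    if yaw is None: yaw=np.degrees(np.arctan2(R[1,0],R[0,0]))
    a=np.radians(yaw); X=np.array([np.cos(a),np.sin(a),0]);Z=np.array([0,0,-1.]);T=np.c_[X,np.cross(Z,X),Z]
    print(' turn',Ro.from_matrix(R.T@T).as_rotvec().round(4))
E
python3 -c "
from h import *
need(451.5,248.5,100)"
```

```text
t 1.35 tcp [240.35 576.9  192.45] w 87.5 F [-0.26 -0.36  0.42] q6 -0.02
 shift [-221.9  321.2   92.5] yawnow 67.4
 turn [-0.  0. -0.]
```

```bash
python3 -m handwheel '[[[0,0,0],[-22,32,7],1],[[0,0,0],[-22,32,7],1],[[0,0,0],[-22,32,7],1],[[0,0,0],[-22,32,7],1],[[0,0,0],[-22,32,7],1],[[0,0,0],[-22,32,7],1],[[0,0,0],[-22,32,7],1],[[0,0,0],[-22,32,7],1],[[0,0,0],[-22,32,7],1],[[0,0,0],[-22,32,7],1]]'; python3 -c "
from h import *
need(451.5,248.5,100)"
```

```text
t: 2.18
ee_pos: [458.0, 247.9, 121.5]
orientation: [-2.598, -1.757, -0.017]
ft_force: [-0.0, 0.1, 0.1]
width: 87.7
t 2.18 tcp [458.04 247.92 121.45] w 87.7 F [-0.02  0.12  0.08] q6 -0.73
 shift [-2.2 -6.3 21.4] yawnow 68.1
 turn [ 0.   -0.01 -0.  ]
```

```bash
python3 -m handwheel '[[[0,0,0],[-2.2,-6.3,5],1],[[0,0,0],[0,0,10],1],[[0,0,0],[0,0,10],1],[[0,0,0],[0,0,10],1],[[0,0,0],[0,0,10],1],[[0,0,0],[0,0,5],1],[[0,0,0],[0,0,5],1],[[0,0,0],[0,0,0],1],[[0,0,0],[0,0,0],1],[[0,0,0],[0,0,0],1]]'; python3 -c "
from h import *
need(451.5,248.5,29)
p=shot('side','s1.png'); q=shot('top','t1.png')
a=cv2.resize(p['pixels'][120:200,240:350],None,fx=4,fy=4,interpolation=2)
b=cv2.resize(q['pixels'][185:265,195:305],None,fx=4,fy=4,interpolation=2)
cv2.imwrite('pics/d1.png',np.vstack([a,b])[:600,:,::-1])
"
```

```text
t: 3.02
ee_pos: [453.5, 246.7, 59.6]
orientation: [-2.6, -1.755, -0.015]
ft_force: [-0.4, 0.4, 1.1]
width: 87.8
t 3.02 tcp [453.46 246.71  59.64] w 87.8 F [-0.37  0.44  1.07] q6 -0.72
 shift [ 0.6 -2.5 30.6] yawnow 68.0
 turn [ 0.   -0.01 -0.  ]
```

View pics/d1.png

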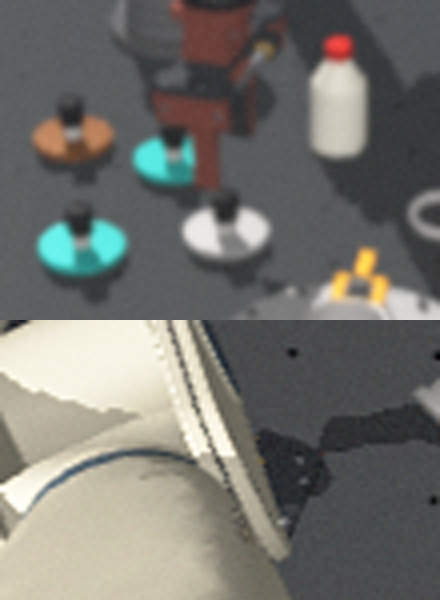

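```bash
python3 -c "
from h import *
p=shot('side')
for s in(-1,1): print(px(p,[453.5+s*50*.38,246.7+s*50*.92,51.6]), )
print(px(p,[453.5,246.7,51.6]))
cv2.imwrite('pics/d2.png',cv2.resize(p['pixels'][60:200,230:350],None,fx=4,fy=4,interpolation=2)[:,:,::-1])
"
```

```text
[[291.86 175.75]]
[[300.83 162.43]]
[[296.44 168.94]]
```

View pics/d2.png

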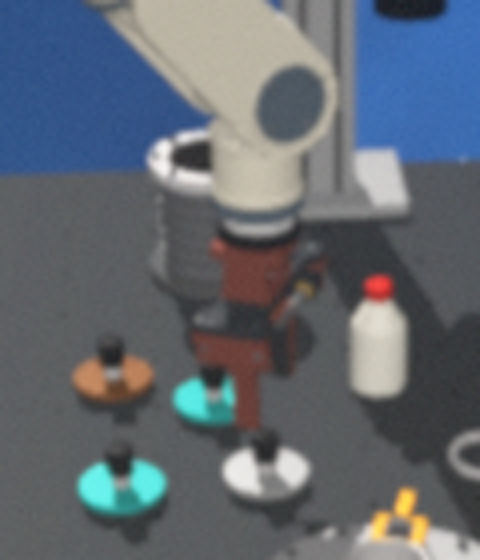

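```bash
python3 -c "
from h import *
p=shot('side'); 
for s in(-1,0,1): print(px(p,[240.4+s*50*.38,576.9+s*50*.92,184]), )
print(ctrl.get_obs())
b=cv2.imread('pics/side0.png')
cv2.imwrite('pics/d3.png',np.hstack([cv2.resize(x,None,fx=6,fy=6,interpolation=2) for x in (b[40:110,200:266],p['pixels'][110:180,260:326,::-1])]))
"
```

```text
[[234.09 106.35]]
[[239.39 101.5 ]]
[[244.49  96.84]]
{'t': 3.2167, 'qpos': array([ 0.47,  0.46,  1.96,  0.01,  0.71, -0.72]), 'qvel': array([-0., -0.,  0., -0., -0.,  0.]), 'joint_torque': array([  0.11, -47.47, -18.1 ,   0.05,   0.03,   0.  ]), 'ee_pos': array([453.92, 246.47,  60.08]), 'orientation': array([-2.6 , -1.75, -0.02]), 'ft_force': array([0.2 , 0.83, 0.21]), 'moment': array([ 0.01, -0.02,  0.  ]), 'width': 87.96208323845431}
```

View pics/d3.png

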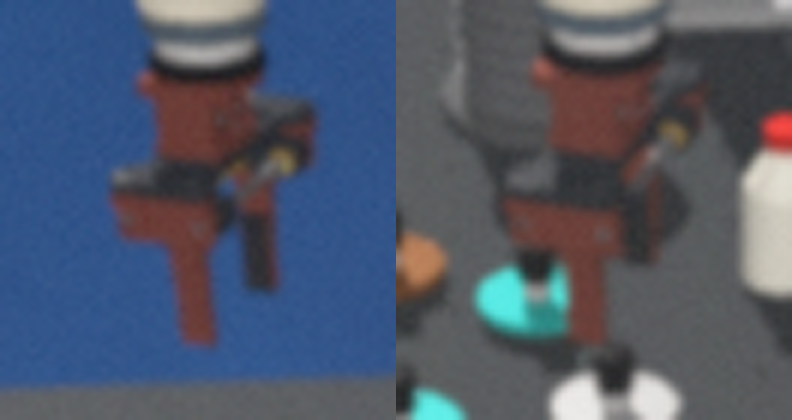

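```bash
python3 -c "
from h import *
p=shot('side'); q=shot('top')
for z in (184,204,224,244): print(z,px(p,[240.4-50*.38,576.9-50*.92,z]),px(q,[240.4,576.9,z]) )
for z in (52,72,92): print(z,px(p,[453.5-50*.38,246.5-50*.92,z]))
for d in ctrl.spot_point(p,'port_rim')[:1]: print(px(p,[537,-22,94]))
b=cv2.imread('pics/top0.png')
cv2.imwrite('pics/d4.png',cv2.resize(b[250:350,20:140],None,fx=5,fy=5,interpolation=2))
"
```

```text
184 [[234.09 106.35]] [[ 88.87 305.59]]
204 [[233.61 101.7 ]] [[ 84.79 305.73]]
224 [[233.13  97.  ]] [[ 80.58 305.88]]
244 [[232.64  92.24]] [[ 76.22 306.03]]
52 [[291.86 175.68]]
72 [[291.69 171.  ]]
92 [[291.52 166.26]]
[[326.06 199.74]]
```

View pics/d4.png

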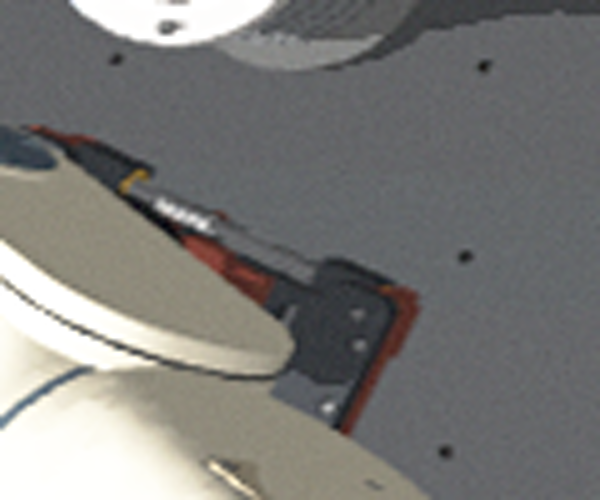

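```bash
python3 -c "
from h import *
p=shot('side','s2.png')
print(px(p,[[575,427,0],[575,427,115],[746,-186,0],[746,-186,95],[451.5,248,14],[451.5,248,54]]))
im=p['pixels'].copy()
b=cv2.resize(im[115:200,240:420],None,fx=4.4,fy=4.4,interpolation=2)
cv2.imwrite('pics/d5.png',b[:,:,::-1])
"
```

```text
[[324.18 155.51]
 [324.38 130.31]
 [397.92 251.32]
 [400.79 227.23]
 [296.14 177.32]
 [295.87 168.23]]
```

View pics/d5.png

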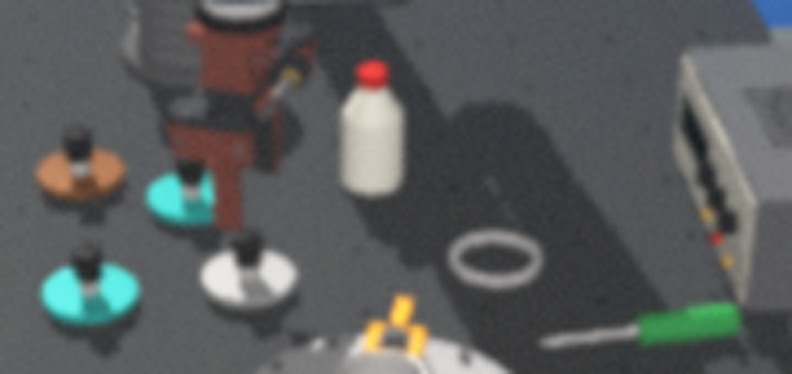

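```bash
python3 -m handwheel '[[[0,0,0],[0.6,-2.5,3],1],[[0,0,0],[0,0,4],1],[[0,0,0],[0,0,4],1],[[0,0,0],[0,0,4],1],[[0,0,0],[0,0,0],1],[[0,0,0],[0,0,0],1],[[0,0,0],[0,0,0],1],[[0,0,0],[0,0,0],1],[[0,0,0],[0,0,0],1],[[0,0,0],[0,0,0],1]]'; python3 -c "
from h import *
need(451.5,248.5,29)
p=shot('side','s3.png')
im=p['pixels'].copy()
b=cv2.resize(im[130:200,260:330],None,fx=8,fy=8,interpolation=2)
cv2.imwrite('pics/d6.png',b[:,:,::-1])
"
```

```text
t: 4.25
ee_pos: [451.5, 247.8, 43.1]
orientation: [-2.602, -1.753, -0.015]
ft_force: [0.7, -0.1, 0.1]
width: 88.0
t 4.25 tcp [451.54 247.8   43.06] w 88.0 F [ 0.69 -0.11  0.14] q6 -0.72
 shift [ 0.5 -0.3 14.1] yawnow 67.9
 turn [ 0.   -0.01 -0.  ]
```

View pics/d6.png

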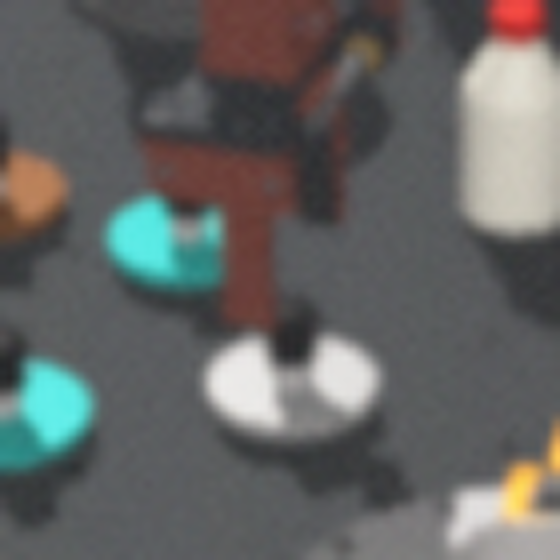

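```bash
python3 -c "
from h import *
p=shot('side','s4.png');q=shot('top','t4.png')
print(px(p,[[0,0,0],[100,100,0],[100,-100,0]]),px(q,[[0,0,0],[100,100,0],[100,-100,0]]))
"
```

```text
[[162.88 227.39]
 [197.23 208.08]
 [189.94 245.3 ]] [[337.16 407.01]
 [299.   364.67]
 [376.84 366.74]]
```

View pics/s4.png

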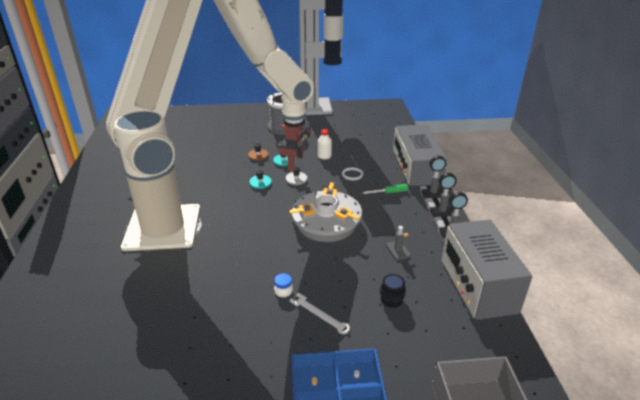

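View pics/t4.png

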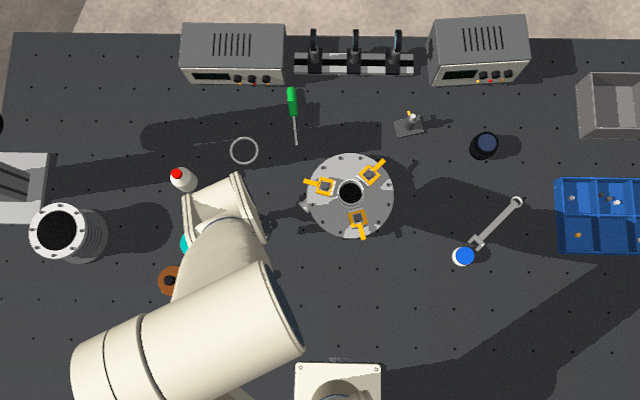

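```bash
python3 -m handwheel '[[[0,0,0],[0,0,3],1],[[0,0,0],[0,0,3],1],[[0,0,0],[0,0,3],1],[[0,0,0],[0,0,3],1],[[0,0,0],[0,0,1],1],[[0,0,0],[0,0,0],1],[[0,0,0],[0,0,0],1],[[0,0,0],[0,0,0],1],[[0,0,0],[0,0,0],1],[[0,0,0],[0,0,0],1]]'; python3 -c "
from h import *
need(451.5,248.5,29)
p=shot('side','s5.png')
im=p['pixels'].copy()
b=cv2.resize(im[130:200,260:330],None,fx=8,fy=8,interpolation=2)
cv2.imwrite('pics/d7.png',b[:,:,::-1])
"
```

```text
t: 5.23
ee_pos: [451.5, 247.9, 28.5]
orientation: [-2.602, -1.753, -0.015]
ft_force: [-0.6, 0.0, -0.3]
width: 88.0
t 5.23 tcp [451.55 247.88  28.45] w 88.0 F [-0.55  0.01 -0.32] q6 -0.72
 shift [ 0.6 -0.3 -0.5] yawnow 67.9
 turn [ 0.   -0.01 -0.  ]
```

View pics/d7.png

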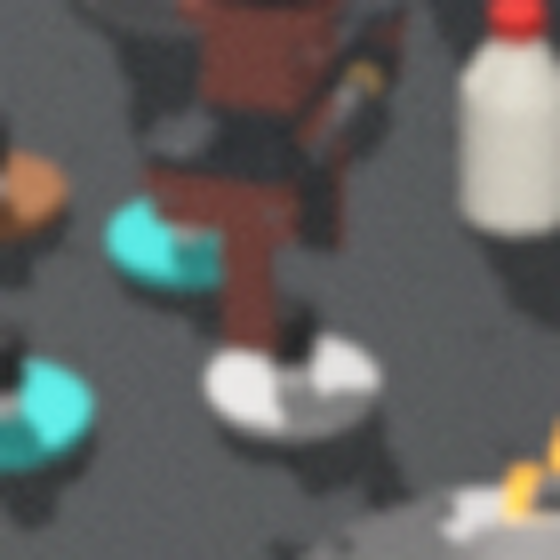

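```bash
python3 -m handwheel '[[[0,0,0],[0,0,0],0],[[0,0,0],[0,0,0],0],[[0,0,0],[0,0,0],0],[[0,0,0],[0,0,0],0],[[0,0,0],[0,0,0],0],[[0,0,0],[0,0,0],0],[[0,0,0],[0,0,0],0],[[0,0,0],[0,0,0],0],[[0,0,0],[0,0,0],0],[[0,0,0],[0,0,0],0]]'; python3 -c "
from h import *
need(451.5,248.5,29)
p=shot('side','s6.png')
im=p['pixels'].copy()
b=cv2.resize(im[130:200,260:330],None,fx=8,fy=8,interpolation=2)
cv2.imwrite('pics/d8.png',b[:,:,::-1])
"
```

```text
t: 6.12
ee_pos: [451.8, 248.0, 28.9]
orientation: [-2.602, -1.753, -0.016]
ft_force: [0.1, -0.2, 0.7]
width: 24.3
t 6.12 tcp [451.81 248.03  28.89] w 24.3 F [ 0.15 -0.18  0.72] q6 -0.72
 shift [ 0.3 -0.5 -0.1] yawnow 67.9
 turn [ 0.   -0.01 -0.  ]
```

View pics/d8.png

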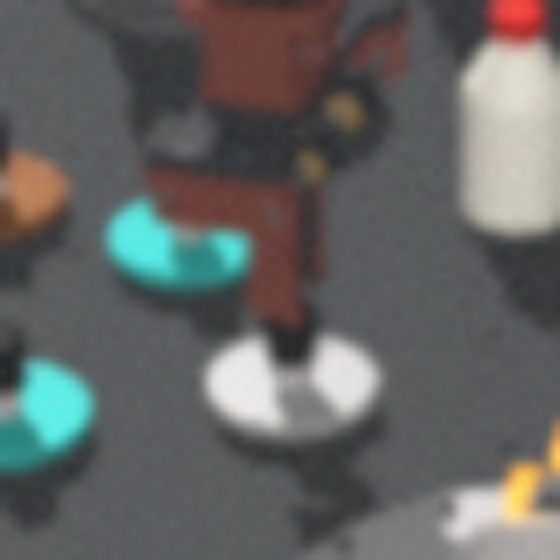

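```bash
python3 -m handwheel '[[[0,0,0],[0,0,0],0],[[0,0,0],[0,0,0],0],[[0,0,0],[0,0,0],0],[[0,0,0],[0,0,0],0],[[0,0,0],[0,0,-3],0],[[0,0,0],[0,0,-3],0],[[0,0,0],[0,0,-4],0],[[0,0,0],[0,0,-5],0],[[0,0,0],[0,0,-5],0],[[0,0,0],[0,0,-5],0]]'; python3 -c "
from h import *
need(451.5,248.5,29)
p=shot('side','s7.png')
im=p['pixels'].copy()
b=cv2.resize(im[130:200,260:330],None,fx=8,fy=8,interpolation=2)
cv2.imwrite('pics/d9.png',b[:,:,::-1])
"
```

```text
t: 7.0
ee_pos: [451.1, 247.5, 55.5]
orientation: [-2.601, -1.753, -0.014]
ft_force: [-0.4, 0.1, 0.3]
width: 0.5
t 7.0 tcp [451.09 247.48  55.52] w 0.5 F [-0.4   0.14  0.29] q6 -0.72
 shift [ 0.8 -0.  26.5] yawnow 67.9
 turn [ 0.   -0.01 -0.  ]
```

View pics/d9.png

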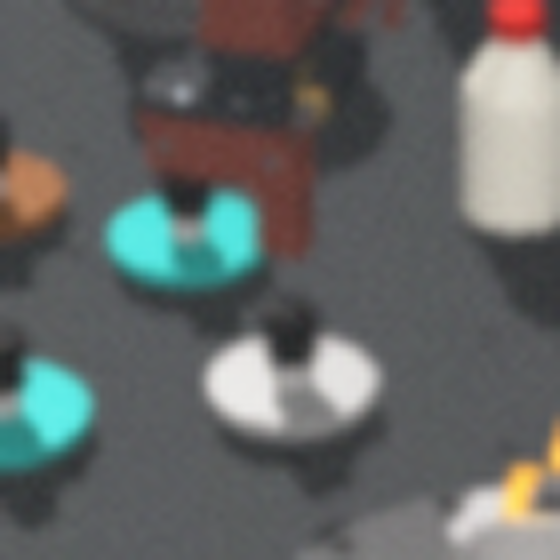

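Odd: the jaws shut on nothing with the reported tip at z≈21. The pictures show the fingertip drawn in front of the disc and knob, about 35–40 mm higher than reported. I'll check by gently touching the knob top (z = 54) with the jaws closed.

```bash
python3 -m handwheel '[[[0,0,0],[0,0,6],0],[[0,0,0],[0,0,6],0],[[0,0,0],[0,0,6],0],[[0,0,0],[0,0,5],0],[[0,0,0],[0,0,1],0],[[0,0,0],[0,0,1],0],[[0,0,0],[0,0,1],0],[[0,0,0],[0,0,1],0],[[0,0,0],[0,0,0],0],[[0,0,0],[0,0,0],0]]'; python3 -c "
from h import *
need(451.5,248.5,29)
p=shot('side','s8.png')
im=p['pixels'].copy()
b=cv2.resize(im[130:200,260:330],None,fx=8,fy=8,interpolation=2)
cv2.imwrite('pics/d10.png',b[:,:,::-1])
"
```

```text
t: 7.88
ee_pos: [451.3, 247.8, 25.9]
orientation: [-2.602, -1.753, -0.014]
ft_force: [-0.3, 0.8, 1.4]
width: 0.1
t 7.88 tcp [451.34 247.81  25.86] w 0.1 F [-0.29  0.8   1.4 ] q6 -0.72
 shift [ 0.7 -0.1 -3.1] yawnow 67.9
 turn [ 0.   -0.01 -0.  ]
```

View pics/d10.png

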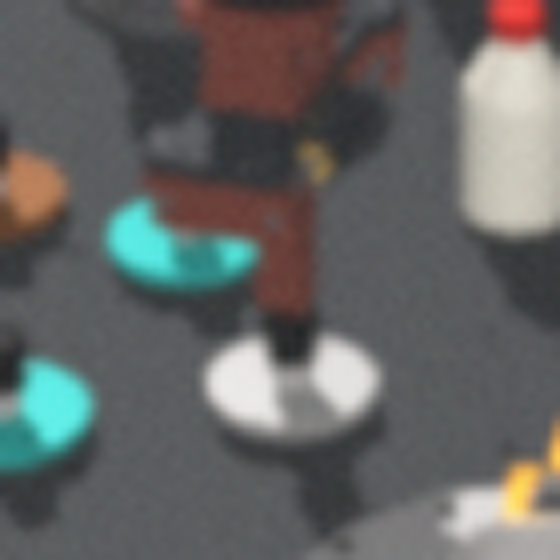

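```bash
python3 -m handwheel '[[[0,0,0],[0,0,1],0],[[0,0,0],[0,0,0],0],[[0,0,0],[0,0,1],0],[[0,0,0],[0,0,0],0],[[0,0,0],[0,0,0],0],[[0,0,0],[0,0,0],0],[[0,0,0],[0,0,0],0],[[0,0,0],[0,0,0],0],[[0,0,0],[0,0,0],0],[[0,0,0],[0,0,0],0]]'; python3 -c "
from h import *
need(451.5,248.5,29)"
```

```text
t: 8.77
ee_pos: [451.9, 248.1, 24.5]
orientation: [-2.602, -1.753, -0.017]
ft_force: [0.4, -0.2, 0.0]
width: 0.1
t 8.77 tcp [451.91 248.13  24.48] w 0.1 F [ 0.42 -0.19  0.02] q6 -0.72
 shift [ 0.2 -0.5 -4.5] yawnow 67.9
 turn [ 0.   -0.01 -0.  ]
```

```bash
python3 -m handwheel '[[[0,0,0],[0,0,1.5],0],[[0,0,0],[0,0,0],0],[[0,0,0],[0,0,1.5],0],[[0,0,0],[0,0,0],0],[[0,0,0],[0,0,1.5],0],[[0,0,0],[0,0,0],0],[[0,0,0],[0,0,0],0],[[0,0,0],[0,0,0],0],[[0,0,0],[0,0,0],0],[[0,0,0],[0,0,0],0]]'; python3 -c "
from h import *
need(451.5,248.5,29)"
```

```text
t: 9.6
ee_pos: [453.3, 248.8, 24.2]
orientation: [-2.602, -1.753, -0.021]
ft_force: [-0.9, 0.2, 5.4]
width: 0.3
t 9.6 tcp [453.31 248.79  24.16] w 0.3 F [-0.92  0.24  5.37] q6 -0.72
 shift [-0.9 -1.6 -4.9] yawnow 67.9
 turn [ 0.   -0.01 -0.  ]
```

Contact occurs at a reported TCP z of 24.3 (knob top 54). So the true fingertips are 29.7 mm above the reported TCP rather than 8 mm below it, a consistent +37.7 mm bias that also matches the pictures. I'll apply that from here: raise, open, go down to a reported z of −7, grip.

```bash
python3 -m handwheel '[[[0,0,0],[-0.5,-1,-6],0.2],[[0,0,0],[-0.4,-0.6,-4],0.8],[[0,0,0],[0,0,0],0.8],[[0,0,0],[0,0,0],0.8],[[0,0,0],[0,0,0],0.8],[[0,0,0],[0,0,0],0.8],[[0,0,0],[0,0,0],0.8],[[0,0,0],[0,0,0],0.8],[[0,0,0],[0,0,0],0.8],[[0,0,0],[0,0,0],0.8]]'; python3 -c "
from h import *
need(451.5,248.5,-7)"
```

```text
t: 10.43
ee_pos: [450.6, 248.1, 34.2]
orientation: [-2.602, -1.753, -0.019]
ft_force: [-0.6, -0.6, -0.3]
width: 63.7
t 10.43 tcp [450.64 248.14  34.21] w 63.7 F [-0.58 -0.58 -0.27] q6 -0.72
 shift [ 0.1  0.5 41.2] yawnow 67.9
 turn [ 0.   -0.01 -0.  ]
```

```bash
python3 -m handwheel '[[[0,0,0],[0,0.5,6],0.8],[[0,0,0],[0,0,8],0.8],[[0,0,0],[0,0,8],0.8],[[0,0,0],[0,0,6],0.8],[[0,0,0],[0,0,5],0.8],[[0,0,0],[0,0,4],0.8],[[0,0,0],[0,0,2],0.8],[[0,0,0],[0,0,0],0.8],[[0,0,0],[0,0,0],0.8],[[0,0,0],[0,0,0],0.8]]'; python3 -c "
from h import *
need(451.5,248.5,-7)
p=shot('side','s9.png')
im=p['pixels'].copy()
b=cv2.resize(im[130:200,260:330],None,fx=8,fy=8,interpolation=2)
cv2.imwrite('pics/d11.png',b[:,:,::-1])
"
```

```text
t: 11.27
ee_pos: [450.6, 247.9, -10.6]
orientation: [-2.602, -1.753, -0.015]
ft_force: [0.5, -0.3, -0.5]
width: 70.1
t 11.27 tcp [450.55 247.85 -10.62] w 70.1 F [ 0.51 -0.34 -0.5 ] q6 -0.72
 shift [ 1.   0.6 -3.6] yawnow 67.9
 turn [ 0.   -0.01 -0.  ]
```

View pics/d11.png

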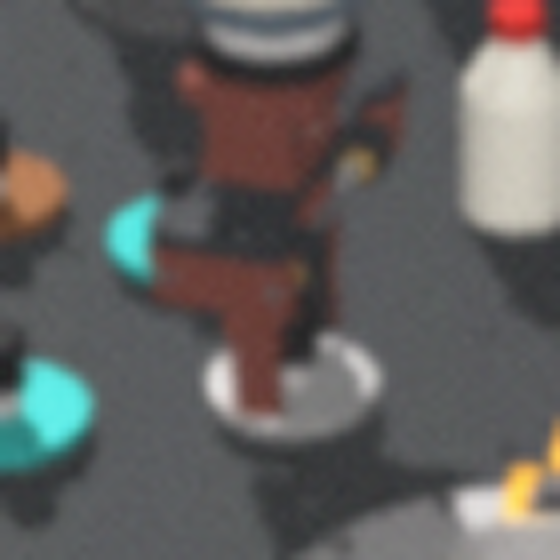

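```bash
python3 -m handwheel '[[[0,0,0],[0.5,0.5,-3],0.8],[[0,0,0],[0,0,0],0],[[0,0,0],[0,0,0],0],[[0,0,0],[0,0,0],0],[[0,0,0],[0,0,0],0],[[0,0,0],[0,0,0],0],[[0,0,0],[0,0,0],0],[[0,0,0],[0,0,0],0],[[0,0,0],[0,0,0],0],[[0,0,0],[0,0,0],0]]'; python3 -c "
from h import *
need(451.5,248.5,-7)"
```

```text
t: 12.15
ee_pos: [452.5, 248.8, -5.6]
orientation: [-2.602, -1.753, -0.02]
ft_force: [-0.6, 1.0, 0.5]
width: 25.4
t 12.15 tcp [452.47 248.81  -5.63] w 25.4 F [-0.56  0.97  0.49] q6 -0.72
 shift [-0.7 -0.8  1.4] yawnow 67.9
 turn [ 0.   -0.01 -0.  ]
```

```bash
python3 -m handwheel '[[[0,0,0],[0,0,0],0],[[0,0,0],[0,0,0],0],[[0,0,0],[0,0,-5],0],[[0,0,0],[0,0,-15],0],[[0,0,0],[0,0,-20],0],[[0,0,0],[0,0,-20],0],[[0,0,0],[0,0,-20],0],[[0,0,0],[0,0,-20],0],[[0,0,0],[0,0,-20],0],[[0,0,0],[0,0,-10],0]]'; python3 -c "
from h import *
need(537.3,-22.3,122)"
```

```text
t: 12.98
ee_pos: [446.9, 245.0, 126.9]
orientation: [-2.601, -1.752, -0.0]
ft_force: [0.5, -0.3, -0.6]
width: 25.6
t 12.98 tcp [446.86 244.95 126.88] w 25.6 F [ 0.49 -0.31 -0.63] q6 -0.72
 shift [-213.7  184.2    3.3] yawnow 67.9
 turn [-0. -0.  0.]
```

```bash
python3 -m handwheel '[[[0,0,0],[-12,10,0],0],[[0,0,0],[-24,21,0],0],[[0,0,0],[-26,23,0],0],[[0,0,0],[-26,23,0],0],[[0,0,0],[-26,23,0],0],[[0,0,0],[-26,23,0],0],[[0,0,0],[-26,23,0],0],[[0,0,0],[-20,17,0],0],[[0,0,0],[-10,9,0],0],[[0,0,0],[-4,3,0],0]]'; python3 -c "
from h import *
need(537.3,-22.3,122,68)
p=shot('side','s10.png');q=shot('top','t10.png')
a=cv2.resize(p['pixels'][140:240,270:390],None,fx=5,fy=5,interpolation=2)
b=cv2.resize(q['pixels'][140:250,290:400],None,fx=5,fy=5,interpolation=2)
cv2.imwrite('pics/d12.png',a[:,:,::-1]);cv2.imwrite('pics/d13.png',b[:,:,::-1])
"
```

```text
t: 13.82
ee_pos: [537.1, -15.0, 127.2]
orientation: [-2.595, -1.76, -0.008]
ft_force: [0.4, 0.1, -2.1]
width: 25.7
t 13.82 tcp [537.09 -14.97 127.16] w 25.7 F [ 0.37  0.09 -2.08] q6 -1.25
 shift [-6.8  2.9  5.1] yawnow 68.3
 turn [-0.   -0.01  0.  ]
```

View pics/d12.png

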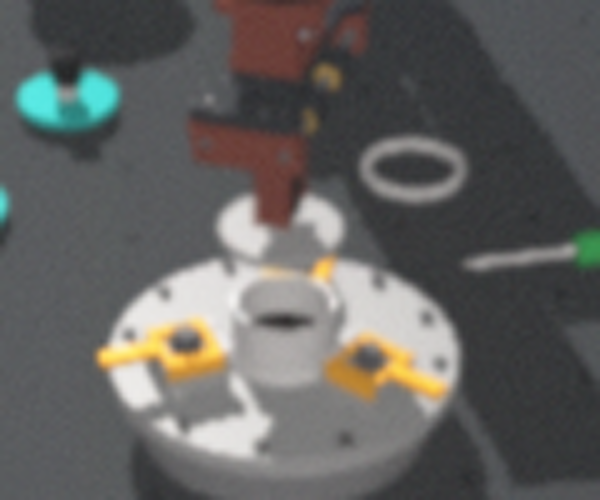

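View pics/d13.png

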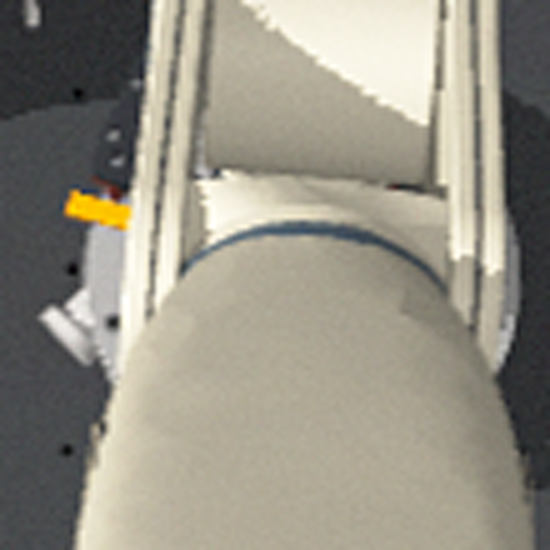

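```bash
python3 -m handwheel '[[[0,0,0],[-5.5,2.5,4],0],[[0,0,0],[0,0,5],0],[[0,0,0],[0,0,5],0],[[0,0,0],[0,0,5],0],[[0,0,0],[0,0,3],0],[[0,0,0],[0,0,0],0],[[0,0,0],[0,0,0],0],[[0,0,0],[0,0,0],0],[[0,0,0],[0,0,0],0],[[0,0,0],[0,0,0],0]]'; python3 -c "
from h import *
need(537.3,-22.3,107,68)
p=shot('side','s11.png')
o,t,R=tool();f=t[2]+5.6;print('foot',f)
for dz in(13,14): print(gfit(p,t[:2],40,f+dz,rng=10))
h,s=maskfit(p,px(p,[*t[:2],f+14])[0],22,lambda i:(i[...,1]<40)&(i[...,2]>100));print(s)
a=cv2.resize(p['pixels'][150:240,270:390],None,fx=6,fy=6,interpolation=2)
cv2.imwrite('pics/d14.png',a[:,:,::-1])
"
```

```text
t: 14.75
ee_pos: [533.8, -14.1, 101.5]
orientation: [-2.586, -1.767, -0.003]
ft_force: [-0.3, -0.0, -2.0]
width: 25.4
t 14.75 tcp [533.76 -14.12 101.47] w 25.4 F [-0.34 -0.01 -1.97] q6 -1.26
 shift [-6.3  6.2 -5.6] yawnow 68.7
 turn [-0.01 -0.01  0.01]
foot 107.14153131748883
(array([ 17.08, 532.84,  -6.65]), array([533.03,  -6.65]))
(array([ 17.08, 532.84,  -8.15]), array([532.91,  -8.09]))
[304 185  43  29 803]
```

View pics/d14.png

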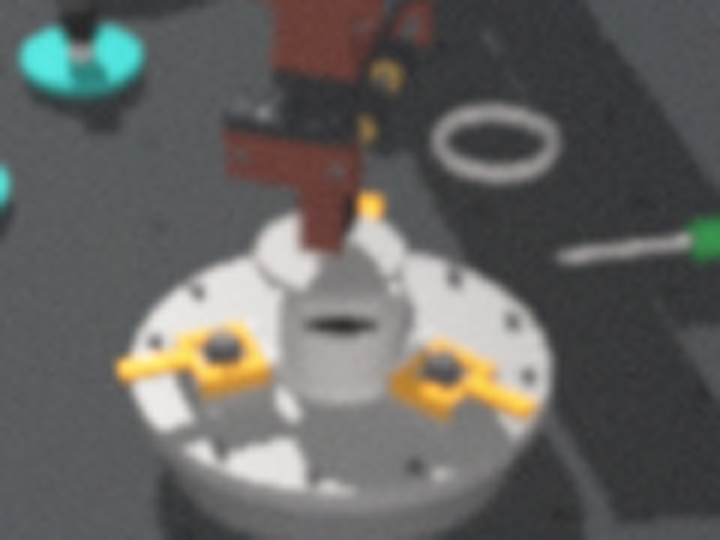

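```bash
python3 -c "
from h import *
need(537.3,-22.3,107,68)
p=shot('side')
im=cv2.resize(p['pixels'],None,fx=6,fy=6,interpolation=2).copy()
def circ(x,y,z,r,c):
    t=np.linspace(0,6.3,100); q=px(p,np.c_[x+r*np.cos(t),y+r*np.sin(t),0*t+z]); cv2.polylines(im,[np.int32(q*6+3)],True,c,1)
circ(537.3,-22.3,94,34,(255,0,0));circ(537.3,-22.3,54,115,(255,0,0))
o,t,R=tool()
circ(t[0],t[1],t[2]+5.6+14,40,(0,0,255)); circ(t[0],t[1],t[2]+5.6,28.5,(0,255,0))
circ(t[0],t[1],t[2]+29.7,10,(255,255,0))
cv2.imwrite('pics/d15.png',im[900:1440,1620:2340,::-1])
"
```

```text
t 14.8 tcp [533.84 -14.15 101.54] w 25.3 F [ 0.43  0.24 -1.91] q6 -1.26
 shift [-6.3  6.1 -5.5] yawnow 68.7
 turn [-0.01 -0.01  0.01]
```

View pics/d15.png

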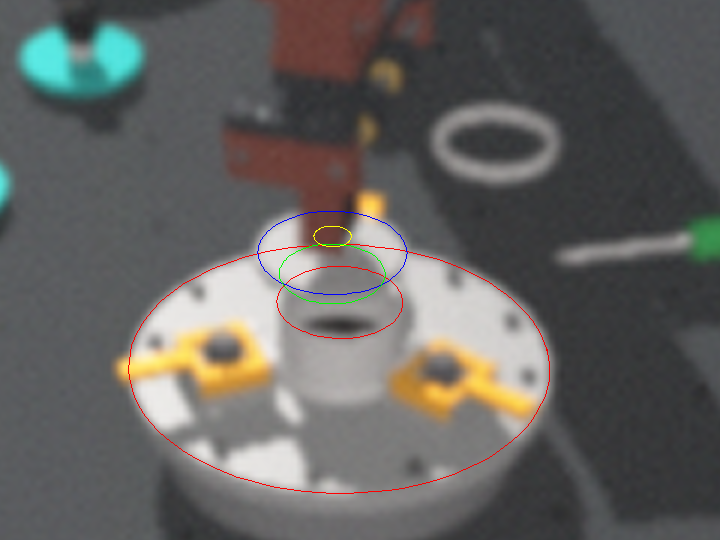

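```bash
python3 -c "
from h import *
p=shot('side');q=shot('top')
def circ(im,p,x,y,z,r,c,o,f):
    t=np.linspace(0,6.3,200); u=px(p,np.c_[x+r*np.cos(t),y+r*np.sin(t),0*t+z]); cv2.polylines(im,[np.int32(((u-o+.5)*f-.5)*16)],True,c,1,cv2.LINE_AA,4)
out=[]
for f,pp,o in(('side0.png',p,(300,180)),('top0.png',q,(325,165))):
    im=cv2.imread('pics/'+f)[o[1]:o[1]+50,o[0]:o[0]+50]; im=cv2.resize(im,None,fx=8,fy=8,interpolation=2)
    for r in(34,30.5): circ(im,pp,537.5,-22.3,94,r,(0,0,255),np.array(o),8)
    circ(im,pp,537.5,-22.3,54,34,(0,255,0),np.array(o),8)
    out.append(im)
cv2.imwrite('pics/d16.png',np.hstack(out))
"
```

```text
(no output)
```

View pics/d16.png

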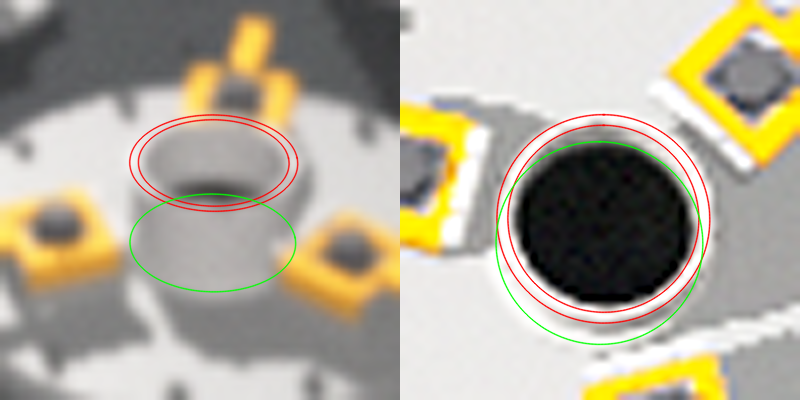

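```bash
python3 -m handwheel '[[[0,0,0],[-3,3,0],0],[[0,0,0],[-3,3,0],0],[[0,0,0],[0,0,0],0],[[0,0,0],[0,0,0],0],[[0,0,0],[0,0,0],0],[[0,0,0],[0,0,0],0],[[0,0,0],[0,0,0],0],[[0,0,0],[0,0,0],0],[[0,0,0],[0,0,0],0],[[0,0,0],[0,0,0],0]]'; python3 -c "
from h import *
need(537.5,-22.3,82.4,68)"
```

```text
t: 15.78
ee_pos: [537.7, -23.3, 101.6]
orientation: [-2.587, -1.766, -0.003]
ft_force: [0.3, -0.3, -2.2]
width: 25.7
t 15.78 tcp [537.74 -23.32 101.62] w 25.7 F [ 0.34 -0.31 -2.23] q6 -1.28
 shift [ 0.7 -0.5 19.2] yawnow 68.6
 turn [-0.01 -0.01  0.01]
```

```bash
python3 -m handwheel '[[[0,0,0],[0.4,-0.3,3],0],[[0,0,0],[0,0,3],0],[[0,0,0],[0,0,3],0],[[0,0,0],[0,0,2],0],[[0,0,0],[0,0,0],0],[[0,0,0],[0,0,0],0],[[0,0,0],[0,0,0],0],[[0,0,0],[0,0,0],0],[[0,0,0],[0,0,0],0],[[0,0,0],[0,0,0],0]]'; python3 -c "
from h import *
need(537.5,-22.3,82.4,68)
p=shot('side')
im=cv2.resize(p['pixels'],None,fx=8,fy=8,interpolation=2).copy()
def circ(x,y,z,r,c):
    t=np.linspace(0,6.3,100); q=px(p,np.c_[x+r*np.cos(t),y+r*np.sin(t),0*t+z]); cv2.polylines(im,[np.int32(q*8+3.5)],True,c,1)
circ(537.5,-22.3,94,34,(255,0,0))
o,t,R=tool()
circ(t[0],t[1],t[2]+5.6+14,40,(0,0,255))
cv2.imwrite('pics/d17.png',im[1240:1720,2300:2940,::-1])
"
```

```text
t: 16.62
ee_pos: [537.3, -22.5, 89.1]
orientation: [-2.586, -1.766, -0.003]
ft_force: [-0.0, -1.0, -2.1]
width: 25.3
t 16.62 tcp [537.31 -22.48  89.08] w 25.3 F [-0.   -0.98 -2.14] q6 -1.28
 shift [0.2 0.2 6.7] yawnow 68.7
 turn [-0.01 -0.01  0.01]
```

View pics/d17.png

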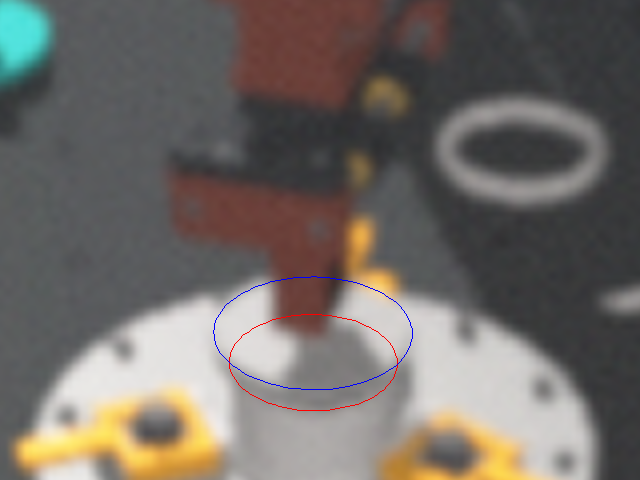

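```bash
python3 -m handwheel '[[[-0.005,-0.005,0],[0.2,0.2,1],0],[[0,0,0],[0,0,1],0],[[0,0,0],[0,0,1],0],[[0,0,0],[0,0,0],0],[[0,0,0],[0,0,0],0],[[0,0,0],[0,0,0],0],[[0,0,0],[0,0,0],0],[[0,0,0],[0,0,0],0],[[0,0,0],[0,0,0],0],[[0,0,0],[0,0,0],0]]'; python3 -c "
from h import *
need(537.5,-22.3,82.4,68)"
```

```text
t: 17.5
ee_pos: [537.9, -22.3, 86.1]
orientation: [-2.593, -1.771, -0.001]
ft_force: [0.3, 0.2, -1.9]
width: 25.3
t 17.5 tcp [537.87 -22.35  86.06] w 25.3 F [ 0.3   0.17 -1.94] q6 -1.26
 shift [-0.1 -0.4  3.7] yawnow 68.7
 turn [-0.   -0.    0.01]
```

```bash
python3 -m handwheel '[[[0,0,0],[0,-0.2,1],0],[[0,0,0],[0,0,1],0],[[0,0,0],[0,0,1],0],[[0,0,0],[0,0,0.7],0],[[0,0,0],[0,0,0],0],[[0,0,0],[0,0,0],0],[[0,0,0],[0,0,0],0],[[0,0,0],[0,0,0],0],[[0,0,0],[0,0,0],0],[[0,0,0],[0,0,0],0]]'; python3 -c "
from h import *
need(537.5,-22.3,82.4,68)"
```

```text
t: 18.33
ee_pos: [538.0, -22.4, 82.3]
orientation: [-2.593, -1.771, -0.002]
ft_force: [1.3, -0.0, -1.2]
width: 25.2
t 18.33 tcp [538.01 -22.38  82.26] w 25.2 F [ 1.31 -0.03 -1.23] q6 -1.26
 shift [-0.1 -0.5 -0.1] yawnow 68.7
 turn [-0.   -0.    0.01]
```

Nearly seated. I'll press a hair further, then open.

```bash
python3 -m handwheel '[[[0,0,0],[0,0,0.7],0],[[0,0,0],[0,0,0],0],[[0,0,0],[0,0,0.7],0],[[0,0,0],[0,0,0],0],[[0,0,0],[0,0,0],0],[[0,0,0],[0,0,0],0],[[0,0,0],[0,0,0],0],[[0,0,0],[0,0,0],0],[[0,0,0],[0,0,0],0],[[0,0,0],[0,0,0],0]]'; python3 -c "
from h import *
need(537.5,-22.3,82.4,68)"
```

```text
t: 19.17
ee_pos: [538.1, -22.3, 82.2]
orientation: [-2.593, -1.771, -0.003]
ft_force: [-1.3, 0.4, 1.3]
width: 25.2
t 19.17 tcp [538.08 -22.29  82.19] w 25.2 F [-1.35  0.41  1.33] q6 -1.26
 shift [-0.2 -0.5 -0.2] yawnow 68.7
 turn [-0.   -0.    0.01]
```

```bash
python3 -m handwheel '[[[0,0,0],[0,0,0],0.6],[[0,0,0],[0,0,0],0.6],[[0,0,0],[0,0,0],0.6],[[0,0,0],[0,0,0],0.6],[[0,0,0],[0,0,0],0.6],[[0,0,0],[0,0,-5],0.6],[[0,0,0],[0,0,-12],0.6],[[0,0,0],[0,0,-15],0.6],[[0,0,0],[0,0,-15],0.6],[[0,0,0],[0,0,0],0.6]]'; python3 -c "
from h import *
need(537.5,-22.3,82.4,68)
p=shot('side')
im=cv2.resize(p['pixels'],None,fx=8,fy=8,interpolation=2).copy()
def circ(x,y,z,r,c):
    t=np.linspace(0,6.3,100); q=px(p,np.c_[x+r*np.cos(t),y+r*np.sin(t),0*t+z]); cv2.polylines(im,[np.int32(q*8+3.5)],True,c,1)
circ(537.5,-22.3,94,34,(255,0,0))
circ(537.5,-22.3,102,40,(0,0,255))
cv2.imwrite('pics/d18.png',im[1240:1720,2300:2940,::-1])
"
```

```text
t: 20.0
ee_pos: [537.6, -22.3, 130.7]
orientation: [-2.592, -1.77, -0.0]
ft_force: [0.5, -0.1, 0.3]
width: 52.9
t 20.0 tcp [537.64 -22.3  130.65] w 52.9 F [ 0.55 -0.12  0.32] q6 -1.26
 shift [-0.1 -0.  48.3] yawnow 68.7
 turn [-0.   -0.    0.01]
```

View pics/d18.png

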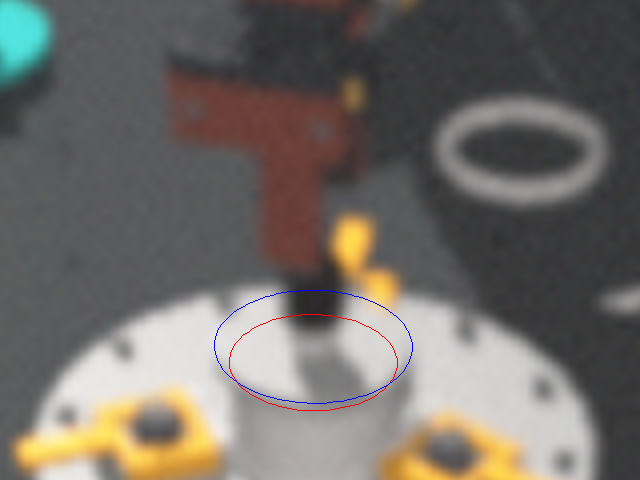

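```bash
python3 -c "
from h import *
need(586.7,-69.5,70,68)"
```

```text
t 20.05 tcp [537.05 -22.27 129.52] w 52.7 F [-0.08  0.54 -0.26] q6 -1.26
 shift [-26.   63.6  59.3] yawnow 68.6
 turn [-0.   -0.    0.01]
```

```bash
python3 -m handwheel '[[[0,0,0],[-6,15,0],0],[[0,0,0],[-8,19,0],0],[[0,0,0],[-7,18,0],0],[[0,0,0],[-4,10,2],0],[[0,0,0],[0,0,12],0],[[0,0,0],[0,0,15],0],[[0,0,0],[0,0,15],0],[[0,0,0],[0,0,10],0],[[0,0,0],[0,0,3],0],[[0,0,0],[0,0,0],0]]'; python3 -c "
from h import *
need(586.7,-69.5,58.3,68)"
```

```text
t: 20.88
ee_pos: [580.3, -67.3, 61.0]
orientation: [-2.586, -1.766, 0.012]
ft_force: [-0.2, 0.6, -0.2]
width: 0.7
t 20.88 tcp [580.32 -67.29  60.99] w 0.7 F [-0.21  0.64 -0.19] q6 -1.34
 shift [0.3 6.8 2.6] yawnow 68.7
 turn [-0.01  0.    0.01]
```

```bash
python3 -m handwheel '[[[0,0,0],[0,3,-3],0],[[0,0,0],[0,3,0],0],[[0,0,0],[0,0,0],0],[[0,0,0],[0,0,0],0],[[0,0,0],[0,0,0],0],[[0,0,0],[0,0,0],0],[[0,0,0],[0,0,0],0],[[0,0,0],[0,0,0],0],[[0,0,0],[0,0,0],0],[[0,0,0],[0,0,0],0]]'; python3 -c "
from h import *
need(586.7,-69.5,58.3,68)
p=shot('side')
cv2.imwrite('pics/d19.png',cv2.resize(p['pixels'][150:240,280:380],None,fx=6,fy=6,interpolation=2)[:,:,::-1])"
```

```text
t: 21.72
ee_pos: [587.9, -69.2, 67.0]
orientation: [-2.588, -1.768, 0.007]
ft_force: [0.4, -1.2, -1.4]
width: 0.5
t 21.72 tcp [587.86 -69.2   66.97] w 0.5 F [ 0.35 -1.19 -1.4 ] q6 -1.34
 shift [-0.7 -0.9  8.7] yawnow 68.7
 turn [-0.01 -0.    0.01]
```

View pics/d19.png

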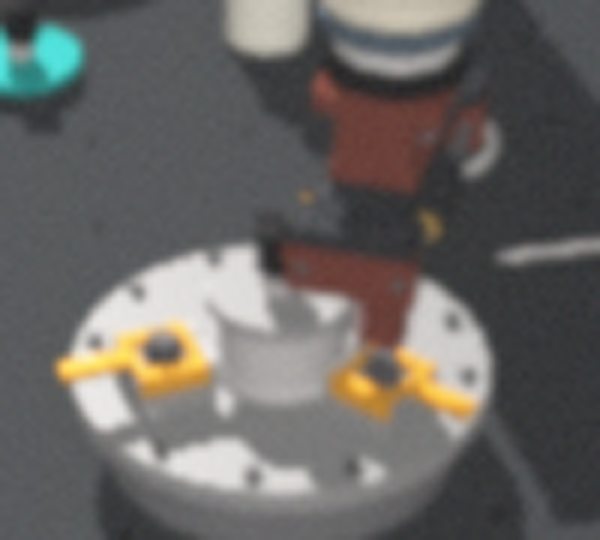

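```bash
python3 -m handwheel '[[[0,0,0],[-0.7,-0.9,2],0],[[0,0,0],[0,0,2],0],[[0,0,0],[0,0,2],0],[[0,0,0],[0,0,1.5],0],[[0,0,0],[0,0,0],0],[[0,0,0],[0,0,0],0],[[0,0,0],[0,0,0],0],[[0,0,0],[0,0,0],0],[[0,0,0],[0,0,0],0],[[0,0,0],[0,0,0],0]]'; python3 -m handwheel '[[[0,0,0],[0,0,1],0],[[0,0,0],[0,0,0],0],[[0,0,0],[0,0,1],0],[[0,0,0],[0,0,0],0],[[0,0,0],[0,0,1],0],[[0,0,0],[0,0,0],0],[[0,0,0],[0,0,0],0],[[0,0,0],[0,0,0],0],[[0,0,0],[0,0,0],0],[[0,0,0],[0,0,0],0]]'
```

```text
t: 22.6
ee_pos: [586.3, -69.5, 58.3]
orientation: [-2.587, -1.768, 0.008]
ft_force: [0.5, 0.5, -0.3]
width: 0.6
t: 23.43
ee_pos: [587.1, -69.6, 57.9]
orientation: [-2.588, -1.769, 0.005]
ft_force: [-1.0, -0.2, 2.8]
width: 0.3
```

```bash
python3 -m handwheel '[[[0,0,0],[0,0,2],0],[[0,0,0],[0,0,0],0],[[0,0,0],[0,0,2],0],[[0,0,0],[0,0,0],0],[[0,0,0],[0,0,2],0],[[0,0,0],[0,0,0],0],[[0,0,0],[0,0,0],0],[[0,0,0],[0,0,0],0],[[0,0,0],[0,0,0],0],[[0,0,0],[0,0,0],0]]'; python3 -c "
from h import *
need(586.7,-69.5,58.3,76)"
```

```text
t: 24.27
ee_pos: [588.8, -69.8, 57.8]
orientation: [-2.59, -1.771, 0.002]
ft_force: [-1.7, -0.1, 5.4]
width: 0.5
t 24.27 tcp [588.78 -69.82  57.83] w 0.5 F [-1.71 -0.11  5.41] q6 -1.34
 shift [-0.5 -2.1 -0.5] yawnow 68.7
 turn [-0.   -0.   -0.13]
```

```bash
python3 -m handwheel '[[[0,0,0],[0,0,-10],0],[[0,0,0],[0,0,-25],0],[[0,0,0],[0,0,-25],0],[[0,0,0],[0,0,-12],0],[[0,0,-0.11],[0,0,0],0],[[0,0,-0.11],[0,0,0],0],[[0,0,-0.11],[0,0,0],0],[[0,0,-0.11],[0,0,0],0],[[0,0,-0.11],[0,0,0],0],[[0,0,-0.1],[0,0,0],0]]'; python3 -c "
from h import *
need(472.4,-41,130,106)"
```

```text
t: 25.1
ee_pos: [588.8, -69.9, 135.2]
orientation: [-1.855, -2.529, 0.0]
ft_force: [0.4, -0.0, 0.6]
width: 0.3
t 25.1 tcp [588.75 -69.95 135.22] w 0.3 F [ 0.42 -0.    0.58] q6 -2.02
 shift [  62.6 -102.3    5.8] yawnow 107.5
 turn [-0.   -0.    0.03]
```

```bash
python3 -m handwheel '[[[0,0,0],[9,-15,0],0],[[0,0,0],[16,-26,0],0],[[0,0,0],[16,-26,0],0],[[0,0,0],[13,-21,0],0],[[0,0,0],[5,-9,0],0],[[0,0,0.02],[1,-2,0],0],[[0,0,0],[0,0,0],0],[[0,0,0],[0,0,0],0],[[0,0,0],[0,0,0],0],[[0,0,0],[0,0,0],0]]'; python3 -c "
from h import *
need(472.4,-41,70,106)"
```

```text
t: 25.93
ee_pos: [477.9, -43.4, 137.8]
orientation: [1.878, 2.517, 0.005]
ft_force: [-0.7, 0.4, 0.1]
width: 0.4
t 25.93 tcp [477.9  -43.43 137.84] w 0.4 F [-0.7   0.39  0.06] q6 -1.98
 shift [ 3.8 -4.8 67.8] yawnow 106.6
 turn [ 0.   -0.    0.01]
```

```bash
python3 -m handwheel '[[[0,0,0],[3,-4,5],0],[[0,0,0],[0,0,13],0],[[0,0,0],[0,0,15],0],[[0,0,0],[0,0,15],0],[[0,0,0],[0,0,10],0],[[0,0,0],[0,0,4],0],[[0,0,0],[0,0,0],0],[[0,0,0],[0,0,0],0],[[0,0,0],[0,0,0],0],[[0,0,0],[0,0,0],0]]'; python3 -c "
from h import *
need(472.4,-41,58.3,106)
p=shot('side')
cv2.imwrite('pics/d20.png',cv2.resize(p['pixels'][150:240,280:380],None,fx=6,fy=6,interpolation=2)[:,:,::-1])"
```

```text
t: 26.77
ee_pos: [477.3, -42.1, 72.2]
orientation: [1.877, 2.514, 0.008]
ft_force: [0.8, -0.3, 0.6]
width: 1.3
t 26.77 tcp [477.35 -42.07  72.16] w 1.3 F [ 0.85 -0.31  0.63] q6 -1.98
 shift [ 2.4 -4.5 13.8] yawnow 106.5
 turn [0.01 0.   0.01]
```

View pics/d20.png

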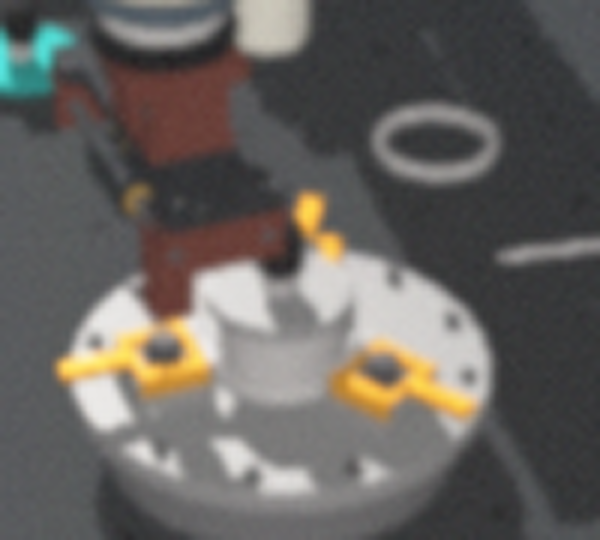

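```bash
python3 -m handwheel '[[[0,0,0],[2.4,-4.5,2],0],[[0,0,0],[0,0,3],0],[[0,0,0],[0,0,3],0],[[0,0,0],[0,0,2],0],[[0,0,0],[0,0,0],0],[[0,0,0],[0,0,0],0],[[0,0,0],[0,0,0],0],[[0,0,0],[0,0,0],0],[[0,0,0],[0,0,0],0],[[0,0,0],[0,0,0],0]]'; python3 -c "
from h import *
need(472.4,-41,58.3,106)"
```

```text
t: 27.65
ee_pos: [473.1, -41.0, 62.7]
orientation: [1.875, 2.512, 0.011]
ft_force: [0.4, -0.2, 0.6]
width: 0.6
t 27.65 tcp [473.1  -41.05  62.68] w 0.6 F [ 0.44 -0.16  0.55] q6 -1.98
 shift [ 0.3 -0.7  4.4] yawnow 106.5
 turn [0.01 0.   0.01]
```

```bash
python3 -m handwheel '[[[0,0,0],[0.3,-0.7,2],0],[[0,0,0],[0,0,2],0],[[0,0,0],[0,0,1],0],[[0,0,0],[0,0,0],0],[[0,0,0],[0,0,1],0],[[0,0,0],[0,0,0],0],[[0,0,0],[0,0,1],0],[[0,0,0],[0,0,0],0],[[0,0,0],[0,0,0],0],[[0,0,0],[0,0,0],0]]'; python3 -m handwheel '[[[0,0,0],[0,0,1],0],[[0,0,0],[0,0,0],0],[[0,0,0],[0,0,1],0],[[0,0,0],[0,0,0],0],[[0,0,0],[0,0,1],0],[[0,0,0],[0,0,0],0],[[0,0,0],[0,0,0],0],[[0,0,0],[0,0,0],0],[[0,0,0],[0,0,0],0],[[0,0,0],[0,0,0],0]]'
```

```text
t: 28.48
ee_pos: [472.7, -41.0, 55.2]
orientation: [1.875, 2.512, 0.011]
ft_force: [0.1, -0.2, 1.6]
width: 0.5
t: 29.32
ee_pos: [472.9, -41.0, 53.9]
orientation: [1.874, 2.511, 0.012]
ft_force: [0.1, 0.2, 1.2]
width: 0.6
```

```bash
python3 -m handwheel '[[[0,0,0],[0,0,1],0],[[0,0,0],[0,0,0],0],[[0,0,0],[0,0,1],0],[[0,0,0],[0,0,0],0],[[0,0,0],[0,0,0],0],[[0,0,0],[0,0,0],0],[[0,0,0],[0,0,0],0],[[0,0,0],[0,0,0],0],[[0,0,0],[0,0,0],0],[[0,0,0],[0,0,0],0]]'
```

```text
t: 30.15
ee_pos: [473.0, -41.0, 53.9]
orientation: [1.874, 2.512, 0.011]
ft_force: [-0.8, -0.6, 3.4]
width: 0.2
```

```bash
python3 -m handwheel '[[[0,0,0],[0,0,-8],0],[[0,0,0],[0,0,-12],0.5],[[0,0,0],[0,-10,-5],0.5],[[0,0,0],[0,-14,0],0.5],[[0,0,0],[0,-12,0],0.5],[[0,0,0],[0,-6,0],0.5],[[0,0,0],[0,0,0],0.5],[[0,0,0],[0,0,0],0.5],[[0,0,0],[0,0,0],0.5],[[0,0,0],[0,0,0],0.5]]'; python3 -c "
from h import *
need(432.1,-52.6,40.3,106)
p=shot('side')
cv2.imwrite('pics/d21.png',cv2.resize(p['pixels'][150:240,270:370],None,fx=6,fy=6,interpolation=2)[:,:,::-1])"
```

```text
t: 30.98
ee_pos: [425.2, -54.3, 78.8]
orientation: [1.877, 2.513, 0.009]
ft_force: [-0.7, -0.5, -0.2]
width: 44.0
t 30.98 tcp [425.22 -54.3   78.83] w 44.0 F [-0.68 -0.46 -0.17] q6 -2.02
 shift [-0.3  6.8 38.6] yawnow 106.5
 turn [0.01 0.   0.01]
```

View pics/d21.png

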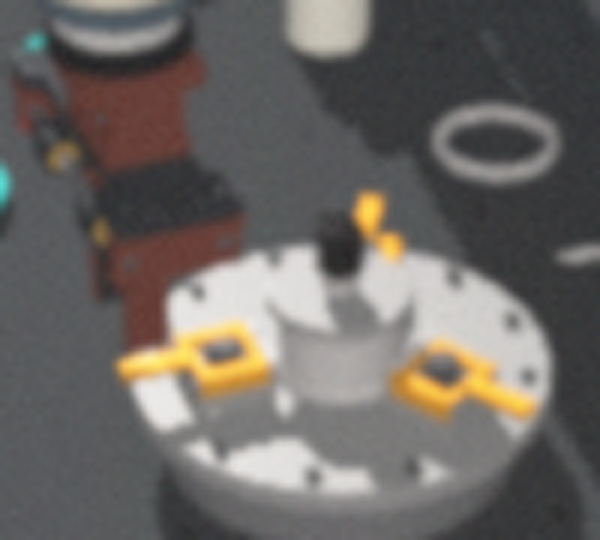

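```bash
python3 -m handwheel '[[[0.005,0,0],[0,5,4],0.5],[[0,0,0],[0,0,8],0.5],[[0,0,0],[0,0,8],0.5],[[0,0,0],[0,0,8],0.5],[[0,0,0],[0,0,5],0.5],[[0,0,0],[0,0,0],0.5],[[0,0,0],[0,0,0],0.5],[[0,0,0],[0,0,0],0.5],[[0,0,0],[0,0,0],0.5],[[0,0,0],[0,0,0],0.5]]'; python3 -c "
from h import *
need(432.1,-52.6,40.3,106)
p=shot('side')
print(px(p,[432.1,-52.6,79]))
cv2.imwrite('pics/d22.png',cv2.resize(p['pixels'][150:240,270:370],None,fx=6,fy=6,interpolation=2)[:,:,::-1])"
```

```text
t: 31.87
ee_pos: [431.3, -52.2, 40.7]
orientation: [-1.878, -2.517, -0.0]
ft_force: [0.1, -0.1, 0.1]
width: 43.9
t 31.87 tcp [431.32 -52.18  40.66] w 43.9 F [ 0.1  -0.1   0.13] q6 -2.01
 shift [-0.6  0.6  0.4] yawnow 106.5
 turn [-0.   -0.    0.01]
[[294.23 210.71]]
```

View pics/d22.png

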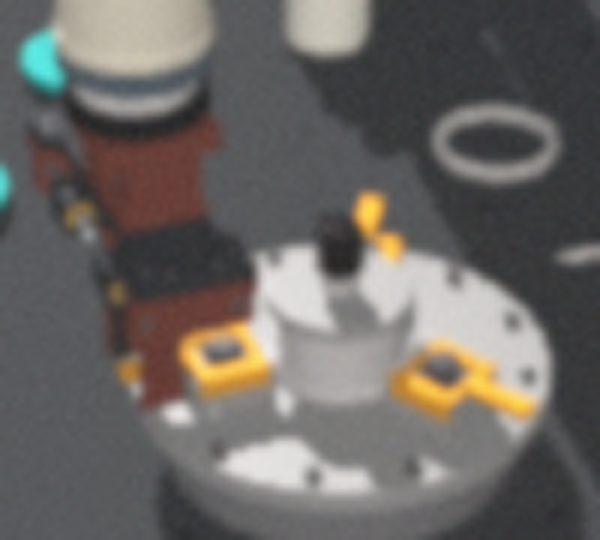

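Jaws straddle the tab of the sunk bolt. I'll close on it; the width should stop near 12.

```bash
python3 -m handwheel '[[[0,0,0],[0,0,0],0],[[0,0,0],[0,0,0],0],[[0,0,0],[0,0,0],0],[[0,0,0],[0,0,0],0],[[0,0,0],[0,0,0],0],[[0,0,0],[0,0,0],0],[[0,0,0],[0,0,0],0],[[0,0,0],[0,0,0],0],[[0,0,0],[0,0,0],0],[[0,0,0],[0,0,0],0]]'; python3 -c "
from h import *
need(432.1,-52.6,40.3,106)"
```

```text
t: 32.75
ee_pos: [433.0, -55.1, 41.9]
orientation: [1.875, 2.514, -0.001]
ft_force: [0.4, -0.9, -0.8]
width: 11.5
t 32.75 tcp [432.98 -55.08  41.95] w 11.5 F [ 0.41 -0.89 -0.85] q6 -2.01
 shift [ 2.6 -0.1  1.6] yawnow 106.6
 turn [0.   0.   0.01]
```

```bash
python3 -m handwheel '[[[0,0,0],[0,0.1,-3],0],[[0,0,0],[0,0.2,-3],0],[[0,0,0],[0,0.4,-3],0],[[0,0,0],[0,0.5,-3],0],[[0,0,0],[0,0.7,-3],0],[[0,0,0],[0,0.8,-3],0],[[0,0,0],[0,0,0],0],[[0,0,0],[0,0,0],0],[[0,0,0],[0,0,0],0],[[0,0,0],[0,0,0],0]]'; python3 -c "
from h import *
need(432.1,-52.6,40.3,106)
p=shot('side')
cv2.imwrite('pics/d23.png',cv2.resize(p['pixels'][150:240,270:370],None,fx=6,fy=6,interpolation=2)[:,:,::-1])"
```

```text
t: 33.58
ee_pos: [436.3, -54.2, 61.5]
orientation: [1.872, 2.515, -0.001]
ft_force: [1.8, 0.0, -6.3]
width: 11.5
t 33.58 tcp [436.25 -54.17  61.51] w 11.5 F [ 1.83  0.01 -6.26] q6 -2.0
 shift [ 2.8 -3.6 21.2] yawnow 106.7
 turn [0.   0.01 0.01]
```

View pics/d23.png

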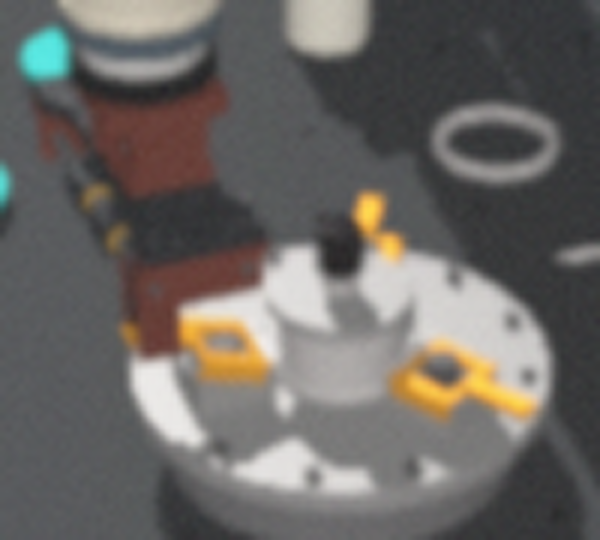

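```bash
python3 -m handwheel '[[[0,0,0],[0,1,-3],0],[[0,0,0],[0,1.1,-3],0],[[0,0,0],[0,1.3,-3],0],[[0,0,0],[0,1.4,-3],0],[[0,0,0],[0,1.6,-2.8],0],[[0,0,0],[0,1.7,-2.7],0],[[0,0,0],[0,1.8,-2.6],0],[[0,0,0],[0,1.9,-2.5],0],[[0,0,0],[0,0,0],0],[[0,0,0],[0,0,0],0]]'; python3 -c "
from h import *
need(432.1,-52.6,40.3,106)"
```

```text
t: 34.47
ee_pos: [448.9, -50.5, 86.1]
orientation: [1.871, 2.515, -0.002]
ft_force: [4.0, -1.3, -9.4]
width: 11.3
t 34.47 tcp [448.87 -50.5   86.09] w 11.3 F [ 3.96 -1.32 -9.36] q6 -1.99
 shift [  3.1 -16.8  45.7] yawnow 106.7
 turn [0.   0.01 0.01]
```

```bash
python3 -m handwheel '[[[0,0,0],[0,2.4,-2],0],[[0,0,0],[0,2.4,-2],0],[[0,0,0],[0,2.5,-2],0],[[0,0,0],[0,2.5,-1.8],0],[[0,0,0],[0,2.6,-1.7],0],[[0,0,0],[0,2.6,-1.6],0],[[0,0,0],[0,2.7,-1.5],0],[[0,0,0],[0,2,-1],0],[[0,0,0],[0,0,0],0],[[0,0,0],[0,0,0],0]]'; python3 -c "
from h import *
need(432.1,-52.6,40.3,106)
p=shot('side','s30.png')
cv2.imwrite('pics/d24.png',cv2.resize(p['pixels'][150:240,270:370],None,fx=6,fy=6,interpolation=2)[:,:,::-1])"
```

```text
t: 35.3
ee_pos: [466.1, -45.4, 100.2]
orientation: [1.872, 2.52, -0.011]
ft_force: [1.2, -5.1, -7.0]
width: 11.4
t 35.3 tcp [466.1  -45.39 100.19] w 11.4 F [ 1.16 -5.14 -6.98] q6 -1.97
 shift [  3.3 -34.4  60. ] yawnow 106.8
 turn [-0.    0.01  0.01]
```

View pics/d24.png

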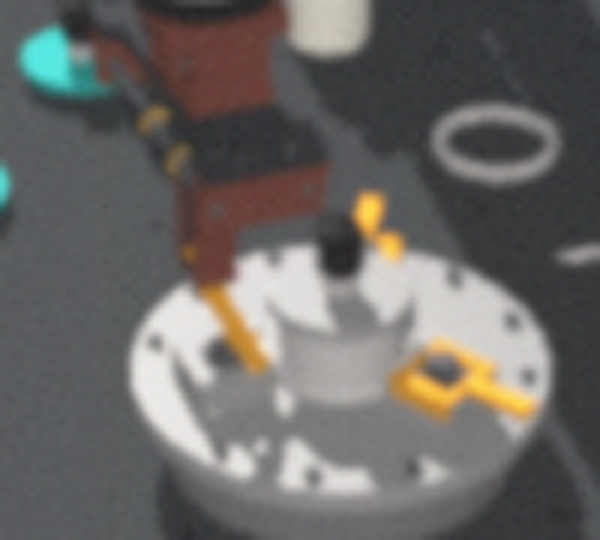

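```bash
python3 -m handwheel '[[[0,0,0],[0,0,0],0],[[0,0,0],[0,0,0],0],[[0,0,0],[0,0,0],0],[[0,0,0],[0,0,0],0],[[0,0,0],[0,0,0],0],[[0,0,0],[0,0,0],0],[[0,0,0],[0,0,0],0],[[0,0,0],[0,0,0],0],[[0,0,0],[0,0,0],0],[[0,0,0],[0,0,0],0]]'; python3 -c "
from h import *
need(432.1,-52.6,40.3,106)
p=shot('side','s31.png')
im=cv2.resize(p['pixels'],None,fx=8,fy=8,interpolation=2).copy()
def circ(x,y,z,r,c):
    t=np.linspace(0,6.3,100); q=px(p,np.c_[x+r*np.cos(t),y+r*np.sin(t),0*t+z]); cv2.polylines(im,[np.int32(q*8+3.5)],True,c,1)
circ(537.5,-22.3,102,40,(0,0,255))
a=np.radians(196);u=np.array([np.cos(a),np.sin(a)]);c=np.array([537.5,-22.3])
for th in(.8,1.1): 
  L=np.array([[*(c+u*(48+s*np.cos(th))),78+s*np.sin(th)] for s in(0,75)]);cv2.polylines(im,[np.int32(px(p,L)*8+3.5)],False,(255,0,0),1)
cv2.imwrite('pics/d25.png',im[1240:1760,2200:2940,::-1])"
```

```text
t: 36.18
ee_pos: [465.9, -45.5, 100.0]
orientation: [1.872, 2.52, -0.011]
ft_force: [0.5, -3.5, -6.5]
width: 11.3
t 36.18 tcp [465.86 -45.47 100.04] w 11.3 F [ 0.5  -3.53 -6.48] q6 -1.97
 shift [  3.3 -34.1  59.9] yawnow 106.8
 turn [-0.    0.01  0.01]
```

View pics/d25.png

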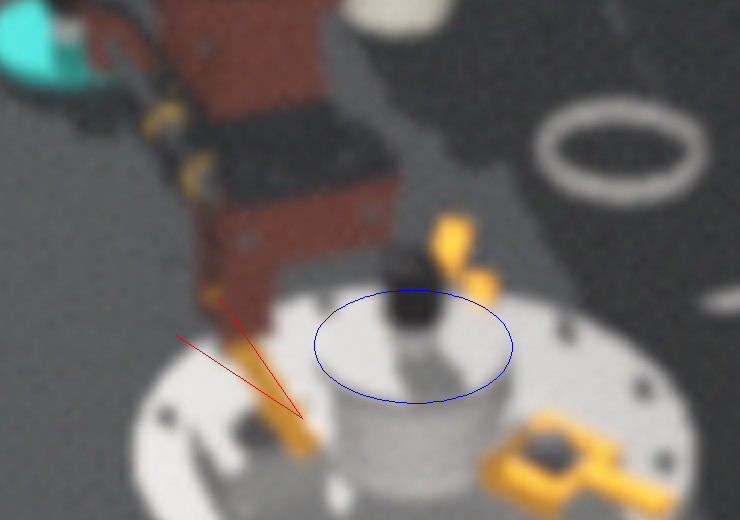

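View pics/s31.png

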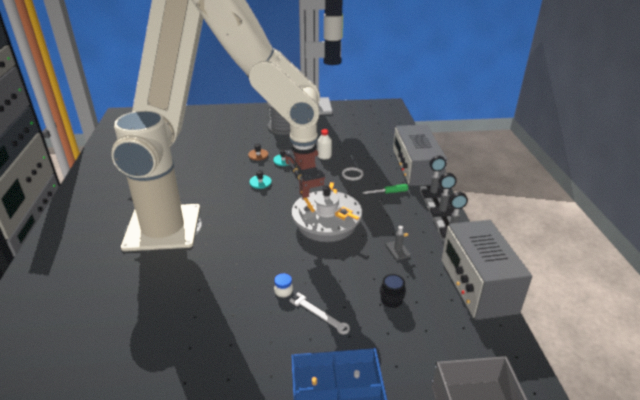

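```bash
python3 -c "
from workcell import ctrl
print(ctrl.close_job())"
```

```text
the job is handed in; nothing more can be done
None
```

The cover is on the port and let go, the loose bolt is found, and its cap was held open at about 1.1 rad when I handed the job in at about 36 s. No verdict was reported.

**Cover:** I picked the bare aluminium cover out of the four look-alikes, set it on the port and released it. In the last side picture its disc lies on the outline expected for a seated cover. The top camera was blocked by the arm, so that one view is the only check.

**Bolts:** I tapped two of the three.
- The bolt on the far right of the port (azimuth −44°) held firm at 5 N.
- The bolt nearest the robot (azimuth 196°) sank about 4 mm under 1–2 N and stayed down.
- I did not tap the third bolt (azimuth 76°).

**Cap:** The cap of the sunk bolt is gripped by its tab (11.3 mm opening). It lay parallel to the 1.1 rad line drawn in the picture, and the pose held steady over the last second. The other two caps look shut, and nothing else on the table looked displaced.

**Disagreement:** The true fingertips were about 38 mm higher than the reported TCP and the stated 8 mm offset imply, so my first grasp closed on air just above the knob. I measured the offset by touching the knob top, and the bolt contact height later agreed with it.

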